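# Read the sample pots one by one with the bar-switch label reader

## Robot

A 6-joint arm with a two-finger parallel gripper is mounted at the origin on the work surface. World frame = base frame: x ahead of the robot, y to its left, z up, the work surface at z = 0. Lengths are in mm, angles in rad, forces in N, time in s.
With the tool pointing down it reaches from about 375 to 900 mm from the base axis. Payload 3.1 kg.
Tool frame: the origin (TCP) lies midway between the tips of the shut fingers; the grasp point (between the pads) lies 19 mm behind it; z points along the fingers, y is the line along which they close (so a half turn about z gives the same grasp; the last joint's range is limited). The gripper opens to 85 mm and grips with 20 to 120 N. Pads are 22 mm wide; open, the fingers measure 114 mm over their backs; the gripper's body (76 mm by 85 mm) begins 54 mm behind the grasp point. The pads swing forward as they close: fully open they stand 13 mm farther back than shut.
Start: joints at [-1.395, 0.527, 1.433, -0, 1.181, -0.178], TCP at [217.148, -586.04, 231.31] pointing down, gripper open.
Joint ranges: [-3.08, 3.08], [-0.75, 2.2], [0.22, 2.44], [-1.43, 4.57], [0, 2.65], [-2.85, 2.85]. Speed limits (rad/s): [2.79, 2.79, 3.14, 3.14, 3.14, 3.14].

## Interface

Orientations are given as a rotation vector (axis times angle).
In Python, from rig import manip, vision, spotter gives the robot as it stands. The module is installed in compiled form; this text tells all that it offers.
- The arm moves only by the tool arm_command, never from a script. Its argument "deltas" is a list that holds one entry, the list of rows, each a list of 7 numbers: the shift along the tool's x, y, z normalised to -1 to 1, where 1 is 0.2 m, then the turn, a rotation vector about the tool's x, y, z normalised to -1 to 1, where 1 is 180 degrees, then the closure, from -1 (fully open) to 1 (shut), so that 0 is half open. In form: [[[x, y, z, ax, ay, az, jaw], ...]]. A call has 1 to 12 rows; each row is the pose to reach, as a shift and turn from the pose commanded when the call began, along the tool's axes at that moment, turning the shorter way round; what a row does not reach only later rows make up. A row lasts 1/10 s, in which the tool goes at most 50 mm and 8.59 degrees, less where a joint would pass 70% of its speed; a pose out of reach is approached as far as the arm can. A call with a number of a shift or a turn outside -1 to 1 is refused whole. A call with a gripper value outside its range is refused whole. The fingers move at their own pace and stop on an object; "force" is the grip in N (left out, the last holds). Time passes only in rows, so rows that repeat a pose let the fingers close. It gives the time, the measured TCP pose, the force, the opening and the grip force at its end, in the units of the state.
- manip.get_obs(): the state, without advancing time (a new reading comes with each control period).
- vision.get_image(name): name is "side" or "top" or "wrist"; returns (picture, depth): 400x640x3 uint8, blue, green, red; 400x640 float32, mm along the optical axis (not along the pixel's ray), 0 where there is no reading.
- vision.camera_model(name): a dict with "fov_y" (degrees; the focal length in pixels is half the picture's height over the tangent of half this angle, whatever the lens; pixels are square), "cx", "cy" (the principal point, pixels), "eye" and "rotation" of the camera in the world. Camera axes: x right, y down, z forward; pixel columns grow to the right and rows downward; lengths in mm; the calibration is good to about 2 mm. A picture is of the moment at which its call begins: read the wrist's pose just before it. camera_model takes no time and is no camera call; for the wrist camera it gives the pose at the moment of the call.
- manip.job_done(): hands the job in; it is judged then, once.
Trained networks look in the newest picture that a camera, given by its name, has taken for a name from the list of things; names that differ only in an ending like _2 or _b are one class to them, and where a whole thing is asked for, a point or a joint stands for the part that bears it (a point fixed in the world has none). Each returns a list of dicts, best first, with "p" (0 to 1); they miss things now and then, are a little off and sometimes report something else, mostly with a low value. They report only what shows in the picture. A call takes as long as a camera call. They do not tell look-alikes from the thing itself.
- spotter.cut_out(thing, camera): "mask" (400x640 bool, what is visible of it) and "rect" ([left, top, width, height] in pixels, round what is visible of it).
The state is a dict: "clock": time; "joints": joint angles; "joint_vel": joint speeds; "joint_efforts": joint torques, N m; "tcp_pos": TCP position; "eef_rot": TCP orientation; "force": force on the tool from outside, world axes, zero at the start; "torque": the same for the moment, N m; "width": finger opening in mm; "grasp_force": force on a finger pad.
Only numpy, scipy, OpenCV 4.12 (cv2) and the standard library are available. Lean on these libraries where they do the work, as an engineer would, in place of code of your own. Each camera call takes 0.05 s, during which the arm holds its last target. There are 200 camera calls.

## Task

Read all the sample pots standing in the tray, one at a time, from the shortest to the tallest: stand the pot upright in the middle of the reader's ring with its lug turned to the pointer, let go of it, then press the long bar near its middle, so that both ends go down together nearly to the stop, and hold it down for about a second. After its reading stand each pot upright in the other, empty tray; press the bar only squarely, never crooked, and leave the wash bottle, beaker and cardboard box alone.

Things in the scene. Friction and masses are not known exactly. Their poses are not given: they have to be found in the camera images.
- reader: Label reader, a fixed bench machine: flat grey base plate 240 x 280 mm, 12 mm thick, with a white scanning head (62 mm high above the plate) on its +y part and a long aluminium bar switch along its -x edge. Origin on the table under the plate, axes: z up, y from the standing ring to the head, x from the bar to the ring. It is moved and turned a little from start to start.
- ring (a point): Centre of the white standing ring (62 mm across) painted on the reader's base plate, on the plate's top face, 12 mm above the table. At reader (+50, +20) mm. The head's face is 66 mm from it in reader +y; nothing else stands within 65 mm.
- pointer (a point): End of the white pointer line painted on the plate between ring and head, 40 mm from the ring's centre in reader +y, on the plate's top face. A pot that stands in the middle of the ring with its lug turned to the head has its lug tip straight above this point.
- bar_mid (a point): Middle of the top face of the bar switch: a flat bar 240 mm long (along reader y), 30 mm wide, 10 mm thick, top face 47 mm above the table when up, hinged on a line 55 mm behind it (reader +x). Pressed straight down it goes down 13 mm to a stop (3 N at first, 8 N at the bottom) and springs back when let go. At reader (-85, 0) mm.
- bar_left (a point): Top face of the bar, 115 mm from its middle in reader +y (5 mm from its end); goes down with it.
- bar_right (a point): Top face of the bar, 115 mm from its middle in reader -y; goes down with it.
- tray_in: Fixed low galvanised tray, 250 x 250 mm outside, floor 4 mm thick, rim 4 mm thick and 14 mm high above the table, holding the pots at the start. Origin under its centre on the table. Stands to the left or to the right of the reader.
- tray_out: The other tray, of the same make and size, empty at the start: for the pots that have been read. Origin under its centre on the table.
- pot_1: Closed round sample pot, grey, white lid, the shortest kind: 46 mm high, 54 mm diameter (foot 56 mm), about 100 g. Origin at the centre of its underside, z up, x towards its lug: a small white lug (9 mm wide, 8 mm high, top 2 mm under the lid's top) that sticks out 13 mm from the lid's side. A dark stripe on the lid points to the lug, a paper label is under it. May be absent.
- pot_1_lug (a point): Tip of the lug of pot_1, 40 mm from the pot's axis, 40 mm above its underside.
- pot_2: Closed round sample pot, grey, white lid, the second shortest kind: 60 mm high, 54 mm diameter (foot 56 mm), about 130 g. Origin at the centre of its underside, z up, x towards its lug: a small white lug (9 mm wide, 8 mm high, top 2 mm under the lid's top) that sticks out 13 mm from the lid's side. A dark stripe on the lid points to the lug, a paper label is under it. May be absent.
- pot_2_lug (a point): Tip of the lug of pot_2, 40 mm from the pot's axis, 54 mm above its underside.
- pot_3: Closed round sample pot, grey, white lid, the second tallest kind: 74 mm high, 54 mm diameter (foot 56 mm), about 160 g. Origin at the centre of its underside, z up, x towards its lug: a small white lug (9 mm wide, 8 mm high, top 2 mm under the lid's top) that sticks out 13 mm from the lid's side. A dark stripe on the lid points to the lug, a paper label is under it. May be absent.
- pot_3_lug (a point): Tip of the lug of pot_3, 40 mm from the pot's axis, 68 mm above its underside.
- pot_4: Closed round sample pot, grey, white lid, the tallest kind: 88 mm high, 54 mm diameter (foot 56 mm), about 190 g. Origin at the centre of its underside, z up, x towards its lug: a small white lug (9 mm wide, 8 mm high, top 2 mm under the lid's top) that sticks out 13 mm from the lid's side. A dark stripe on the lid points to the lug, a paper label is under it. May be absent.
- pot_4_lug (a point): Tip of the lug of pot_4, 40 mm from the pot's axis, 82 mm above its underside.
- wash_bottle: Bystander beyond the reader: white wash bottle, 60 mm across, 160 mm high. Origin at the centre of its underside. Leave it alone.
- beaker: Bystander beyond the reader: glass beaker, 70 mm across, 90 mm high. Origin at the centre of its underside. Leave it alone.
- label_box: Bystander beyond the reader: cardboard label box, 60 x 90 x 35 mm. Origin at the centre of its underside. Leave it alone.
- bar (a joint): Twist of the bar about the level line through its middle, rad: 0 when level, positive when its reader +y end is up. The bar is carried by one springy arm at its middle: pressed away from its middle it twists about 0.14 rad per N m, near end down, far end up. It should stay near 0.
Not all that is in view belongs to the job. Leave any purple look-alike of the pot_4 alone.

How it is judged:
By the outcome, as a careful person would: the job done as asked, in the order asked, and still so for the second after the job is handed in, with the robot touching nothing.
Of pot_1, pot_2, pot_3, pot_4 only 3 to 4 are there at a start; the rules pass over those that are not, and their reading is None.
At some moment in a run one of pot_1, pot_2, pot_3, pot_4 may be knocked a few centimetres aside while the robot is not near it.
It also fails if it takes over 210 s, if anything falls off the work surface, if the arm or the gripper's body presses on something with over 40 N, if the wrist force passes 120 N, or if a joint passes its speed limit or range.

## Working session

There is one attempt and no reset: what is moved stays moved. The work goes in short steps, Python scripts to look and compute and a tool call to move; the robot and the scene stay as the last step left them, time stands still between calls to the robot, and variables do not carry over. Pictures are saved under pics/ and viewed, at most 14 in all, crops included, and the job is handed in when it is done.

Besides the shell and the picture viewer there is one more tool, called after "Request:" as name([rows], argument=value, ...), one row to a line, values as JSON. arm_command: Moves the arm, as the interface text tells. Its arguments: {"type":"object","properties":{"deltas":{"type":"array","items":{"type":"array","items":{"type":"array","items":{"type":"number"}}}},"force":{"type":"number"}},"required":["deltas"]}

```bash
mkdir -p pics; cat > h.py <<'E'
import numpy as np, cv2
from scipy.spatial.transform import Rotation as R
from rig import manip, vision, spotter
def cam(n):
    m=vision.camera_model(n); f=200/np.tan(np.radians(m['fov_y'])/2); return m,f
def cloud(n):
    m,f=cam(n); im,d=vision.get_image(n)
    v,u=np.mgrid[0:400,0:640]
    P=np.stack([(u-m['cx'])/f*d,(v-m['cy'])/f*d,d],-1)@np.array(m['rotation']).T+np.array(m['eye'])
    P[d<=0]=np.nan
    return im,d,P
def proj(n,p):
    m,f=cam(n); q=(np.asarray(p)-m['eye'])@np.array(m['rotation']); return q[...,:2]/q[...,2:]*f+[m['cx'],m['cy']]
E
python3 - <<'E'
from h import *
for n in('top','side'):
    im,d,P=cloud(n); cv2.imwrite(f'pics/{n}0.png',im); np.save(f'pics/{n}0.npy',P)
    m=vision.camera_model(n); print(n,m['fov_y'],np.round(m['eye']),np.round(m['rotation'],2).tolist())
    for t in('pot_1','pot_4','reader','tray_in','tray_out') if n=='top' else ('pot_1',):
        for r in spotter.cut_out(t,n)[:5]:
            k=r['mask']; print(t,round(r['p'],2),r['rect'],np.round(np.nanmedian(P[k],0)),np.nanpercentile(P[k][:,2],95).round())
print(manip.get_obs())
E
```

```text
Traceback (most recent call last):
  File "h.py", line 9, in cloud
    P=np.stack([(u-m['cx'])/f*d,(v-m['cy'])/f*d,d],-1)@np.array(m['rotation']).T+np.array(m['eye'])
      ~~~~~~~~~~~~~~~~~~~~~~~~~~~~~~~~~~~~~~~~~~~~~~~~~~~~~~~~~~~~~~~~~~~~~~~~~~^~~~~~~~~~~~~~~~~~~
ValueError: operands could not be broadcast together with shapes (400,640) (3,)
```

```bash
sed -i "s|m=vision.camera_model(n); f=|m=dict(vision.camera_model(n)); m['rotation']=R.from_rotvec(m['rotation']).as_matrix(); m['eye']=np.array(m['eye']); f=|" h.py
python3 - <<'E'
from h import *
for n in('top','side'):
    im,d,P=cloud(n); cv2.imwrite(f'pics/{n}0.png',im); np.save(f'pics/{n}0.npy',P)
    m=cam(n)[0]; print(vision.camera_model(n)); print(np.round(m['rotation'],2).tolist())
    for t in('pot_1','pot_4','reader','tray_in','tray_out') if n=='top' else ('pot_1',):
        for r in spotter.cut_out(t,n)[:5]:
            k=r['mask']; print(t,round(r['p'],2),r['rect'],np.round(np.nanmedian(P[k],0)),np.nanpercentile(P[k][:,2],95).round())
print(manip.get_obs())
E
```

```text
{'fov_y': 47.243341624162895, 'cx': 321.39750232331323, 'cy': 201.42847493761045, 'eye': array([ 456.6734079 ,   18.7336512 , 1475.03849898]), 'rotation': array([-2.17281439,  2.185544  , -0.09691226])}
[[-0.01, -1.0, 0.09], [-1.0, 0.01, -0.0], [0.0, -0.09, -1.0]]
pot_1 0.82 [195.7, 202.9, 21.9, 18.5] [547. 373.  63.] 68.0
pot_1 0.81 [193.9, 235.4, 26.4, 20.1] [443. 363.  77.] 83.0
pot_1 0.73 [227.9, 236.9, 20.7, 18.4] [448. 273.  49.] 55.0
pot_1 0.71 [283.6, 174.0, 92.1, 84.3] [535. -16.  14.] 76.0
pot_1 0.69 [189.2, 152.6, 25.1, 20.6] [696. 377.  86.] 92.0
pot_4 0.82 [195.7, 202.9, 21.9, 18.5] [547. 373.  63.] 68.0
pot_4 0.81 [193.9, 235.4, 26.4, 20.1] [443. 363.  77.] 83.0
pot_4 0.73 [227.9, 236.9, 20.7, 18.4] [448. 273.  49.] 55.0
pot_4 0.71 [283.6, 174.0, 92.1, 84.3] [535. -16.  14.] 76.0
pot_4 0.69 [189.2, 152.6, 25.1, 20.6] [696. 377.  86.] 92.0
reader 0.63 [285.0, 176.9, 93.8, 77.5] [533. -17.  14.] 75.0
reader 0.57 [405.4, 139.2, 22.5, 28.5] [ 730. -291.   46.] 92.0
tray_in 0.55 [184.4, 188.7, 81.1, 82.3] [495. 324.   5.] 15.0
tray_out 0.81 [389.2, 192.0, 83.3, 81.8] [ 483. 
[... 596 characters left out ...]
: 0.45, 'joints': array([-1.39451219e+00,  5.27606561e-01,  1.43280355e+00, -1.14564202e-05,
        1.18141210e+00, -1.78503830e-01]), 'joint_vel': array([ 6.20630162e-05, -2.46273619e-03, -1.88648043e-03,  2.24371175e-03,
        2.35618357e-03, -7.06743130e-04]), 'joint_efforts': array([-8.72352357e-04, -4.41847157e+01, -1.78158456e+01, -2.37168597e-04,
        2.49156459e-03, -7.20853905e-06]), 'tcp_pos': array([ 217.1265343 , -585.97940432,  231.21182886]), 'eef_rot': array([-3.09206417e+00, -5.54347539e-01,  1.62464212e-05]), 'force': array([-0.11369327, -0.13189042, -0.24345067]), 'torque': array([-0.01460965,  0.01972634,  0.0399415 ]), 'grasp_force': 0.0, 'width': 85.66920634375231}
```

```bash
sleep 1; ls pics
```

```text
side0.npy
side0.png
top0.npy
top0.png
```

```bash
python3 - <<'E'
import cv2
a=cv2.imread('pics/top0.png'); b=cv2.imread('pics/side0.png')
cv2.imwrite('pics/t.png',cv2.resize(a[120:300,170:490],(800,450),interpolation=2))
cv2.imwrite('pics/s.png',cv2.resize(b[150:390,170:490],(800,600),interpolation=2))
E
```

```text
(no output)
```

View pics/t.png

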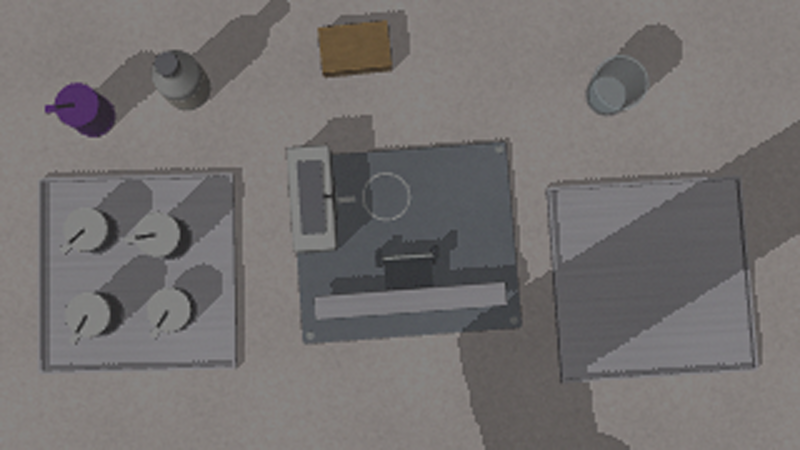

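View pics/s.png

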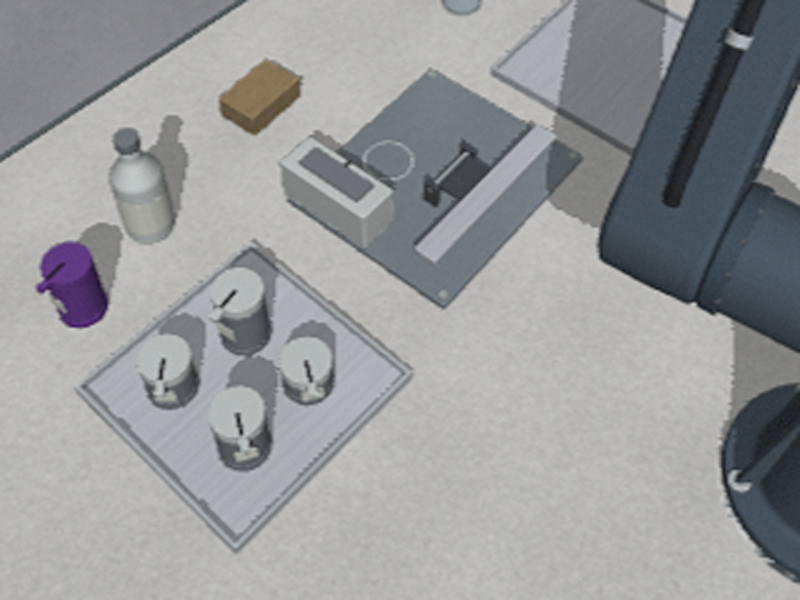

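The top crop shows four upright pots in the left tray. Their lugs point roughly +y/−x. The reader is in the middle, the head and ring are on its +y side, and the empty tray is on the right. The purple look-alike stands outside the tray and is to be left alone. Next I'll get coarse numbers.

```bash
cat >> h.py <<'E'
def rect_pts(P,sel):
    return cv2.minAreaRect(P[sel][:,:2].astype(np.float32))
E
python3 - <<'E'
from h import *
P=np.load('pics/top0.npy'); Q=np.load('pics/side0.npy')
x,y,z=P[...,0],P[...,1],P[...,2]
box=(x>380)&(x<680)&(abs(y)<170)
print('bar',rect_pts(P,box&(abs(z-47)<6)&(x<500)),'plate',rect_pts(P,box&(abs(z-12)<4)))
print('head',rect_pts(P,box&(abs(z-74)<6)))
for n,A in(('top',P),('side',Q)):
    x,y,z=A[...,0],A[...,1],A[...,2]
    for h,c in((50,(448,273)),(64,(547,373)),(78,(443,363)),(92,(538,280))):
        k=(abs(z-h)<7)&(np.hypot(x-c[0],y-c[1])<45)
        print(n,h,k.sum(),A[k].mean(0).round(1),cv2.minEnclosingCircle(A[k][:,:2].astype(np.float32)))
x,y,z=P[...,0],P[...,1],P[...,2]
print('tout',rect_pts(P,(abs(z-14)<12)&(z>2.5)&(y<-180)&(y>-480)&(x>330)&(x<640)),'tin',rect_pts(P,(z>2.5)&(z<18)&(y>180)&(y<460)&(x>340)&(x<640)))
o=manip.get_obs(); m,f=cam('wrist'); T=R.from_rotvec(o['eef_rot'])
print('wrist',vision.camera_model('wrist')['fov_y'],f,T.inv().apply(m['eye']-o['tcp_pos']),(T.inv().as_matrix()@m['rotation']).round(3).tolist())
E
```

```text
bar ((472.7513427734375, -24.011634826660156), (56.913944244384766, 239.28677368164062), 3.925745964050293) plate ((531.094970703125, -5.9342803955078125), (293.8011474609375, 311.93402099609375), 2.0502026081085205)
head ((585.75390625, 97.65972900390625), (129.5885009765625, 54.00754928588867), 4.012284278869629)
top 50 252 [447.8 276.3  49.9] ((444.9484558105469, 279.48895263671875), 33.17849349975586)
top 64 259 [548.4 377.7  63.9] ((544.83251953125, 380.5732421875), 32.784088134765625)
top 78 271 [443.1 369.5  77.8] ((438.5272216796875, 372.0730285644531), 33.28485107421875)
top 92 271 [540.  284.3  92.1] ((540.9173583984375, 289.3786315917969), 32.81429672241211)
side 50 353 [446.7 280.4  49.3] ((444.3533935546875, 283.320556640625), 33.58711624145508)
side 64 362 [546.9 382.1  63.1] ((544.5083618164062, 384.4867858886719), 33.405452728271484)
side 78 414 [441.7 373.8  77.2] ((437.6478576660156, 373.3825378417969), 33.80487823486328)
side 92 340 [538.8 288.6  90.9] ((542.1714477539062, 292.76373291015625), 33.35563278198242)
tout ((484.7952880859375, -330.09844970703125), (309.5372009277344, 299.8383483886719), 0.19447259604930878) tin ((489.373779296875, 320.638427734375), (278.3240966796875, 298.4823303222656), 89.95191955566406)
wrist 61.89654066347857 333.5376408464983 [  83.56150645   -0.16865811 -142.66221217] [[0.0, -0.945, -0.327], [1.0, 0.0, -0.0], [0.0, -0.327, 0.945]]
```

```bash
cat >> h.py <<'E'
def down(psi):
    p=np.radians(psi); return R.from_matrix(np.array([[np.cos(p),np.sin(p),0],[np.sin(p),-np.cos(p),0],[0,0,-1]]))
def plan(*w):
    "each waypoint x,y,z,psi(deg of tool x): prints one call's final row and rows needed"
    o=manip.get_obs(); p=o['tcp_pos']; T=R.from_rotvec(o['eef_rot'])
    for x,y,z,psi in w:
        d=(T.inv().apply(np.array([x,y,z])-p)/200).round(3); r=(T.inv()*down(psi)).as_rotvec()
        r=(r/np.pi).round(3)
        n=int(np.ceil(max(np.linalg.norm(d)*4,np.linalg.norm(r)*180/8.59)))+1
        j1=np.arctan2(y,x)
        print([*map(float,d),*map(float,r)],'rows>=',n,'j6~%.2f'%(j1+np.pi/2-np.radians(psi)),'BAD' if max(abs(d))>1 else '')
        p=p+T.apply(d*200); T=T*R.from_rotvec(r*np.pi)
E
python3 - <<'E'
from h import *
plan((290,-420,280,45),(390,-200,280,65),(460,-20,280,94),(500,50,260,94))
E
```

```text
[0.63, -0.652, -0.244, -0.0, -0.0, -0.137] rows>= 5 j6~-0.18 
[1.131, -0.424, 0.0, -0.0, -0.0, -0.111] rows>= 6 j6~-0.04 BAD
[0.964, -0.064, 0.001, -0.0, -0.0, -0.161] rows>= 5 j6~-0.11 
[0.335, 0.224, 0.1, -0.0, -0.0, -0.0] rows>= 3 j6~0.03
```

```bash
python3 - <<'E'
from h import *
plan((300,-420,280,45),(370,-240,280,65),(440,-50,280,94),(500,50,260,94))
E
```

```text
[0.677, -0.634, -0.244, -0.0, -0.0, -0.137] rows>= 5 j6~-0.17 
[0.884, -0.389, 0.0, -0.0, -0.0, -0.111] rows>= 5 j6~-0.14 
[1.009, -0.085, 0.001, -0.0, -0.0, -0.161] rows>= 6 j6~-0.18 BAD
[0.478, 0.333, 0.1, -0.0, -0.0, -0.0] rows>= 4 j6~0.03
```

Request:
arm_command([
  [[0.677,-0.634,-0.244,0,0,-0.137,-0.65],[0.677,-0.634,-0.244,0,0,-0.137,-0.65],[0.677,-0.634,-0.244,0,0,-0.137,-0.65],[0.677,-0.634,-0.244,0,0,-0.137,-0.65],[0.677,-0.634,-0.244,0,0,-0.137,-0.65]],
])

```text
clock: 0.95
tcp_pos: [301.9, -415.6, 281.7]
eef_rot: [-2.9, -1.209, -0.002]
force: [-0.3, -0.6, -0.3]
width: 70.4
grasp_force: 0.0
```

Request:
arm_command([
  [[0.884,-0.389,0,0,0,-0.111,-0.65],[0.884,-0.389,0,0,0,-0.111,-0.65],[0.884,-0.389,0,0,0,-0.111,-0.65],[0.884,-0.389,0,0,0,-0.111,-0.65],[0.884,-0.389,0,0,0,-0.111,-0.65]],
])

```text
clock: 1.45
tcp_pos: [370.4, -235.6, 280.0]
eef_rot: [-2.643, -1.693, -0.001]
force: [-0.3, -0.1, -0.5]
width: 70.6
grasp_force: 0.0
```

Request:
arm_command([
  [[1.0,-0.085,0,0,0,-0.161,-0.65],[1.0,-0.085,0,0,0,-0.161,-0.65],[1.0,-0.085,0,0,0,-0.161,-0.65],[1.0,-0.085,0,0,0,-0.161,-0.65],[1.0,-0.085,0,0,0,-0.161,-0.65]],
])

```text
clock: 1.95
tcp_pos: [440.7, -47.6, 280.2]
eef_rot: [2.134, 2.305, 0.003]
force: [-0.9, -0.7, 0.2]
width: 70.3
grasp_force: 0.0
```

Request:
arm_command([
  [[0.478,0.333,0.1,0,0,0,-0.65],[0.478,0.333,0.1,0,0,0,-0.65],[0.478,0.333,0.1,0,0,0,-0.65],[0.478,0.333,0.1,0,0,0,-0.65],[0.478,0.333,0.1,0,0,0,-0.65]],
])

```text
clock: 2.45
tcp_pos: [499.4, 46.9, 259.8]
eef_rot: [2.144, 2.296, -0.002]
force: [0.4, -0.2, 0.3]
width: 70.4
grasp_force: 0.0
```

```bash
python3 - <<'E'
from h import *
im,d,P=cloud('wrist'); cv2.imwrite('pics/w1.png',im); np.save('pics/w1.npy',P)
o=manip.get_obs(); print(o['tcp_pos'],o['clock'],o['width'])
x,y,z=P[...,0],P[...,1],P[...,2]
b=(abs(z-47)<3)&(x<480)&(x>400)
print('bar',rect_pts(P,b),b.sum(),'plate',rect_pts(P,(abs(z-12)<2)&(x>380)&(abs(y)<200)),np.nanmedian(z[(abs(z-12)<4)]))
print('proj ring guess',proj('wrist',(585,5,12)),proj('wrist',(450,-20,47)))
E
```

```text
[499.07677917  46.63026284 259.99346999] 2.5 70.34560887888107
bar ((460.1528625488281, -22.23407745361328), (30.02539825439453, 237.2938232421875), 3.9078025817871094) 4896 plate ((601.2108154296875, 29.533706665039062), (420.9857177734375, 365.0955505371094), 3.2770018577575684) 11.936477025391753
proj ring guess [388.92629413 193.26281705] [275.4414366 215.9576003]
```

View pics/w1.png

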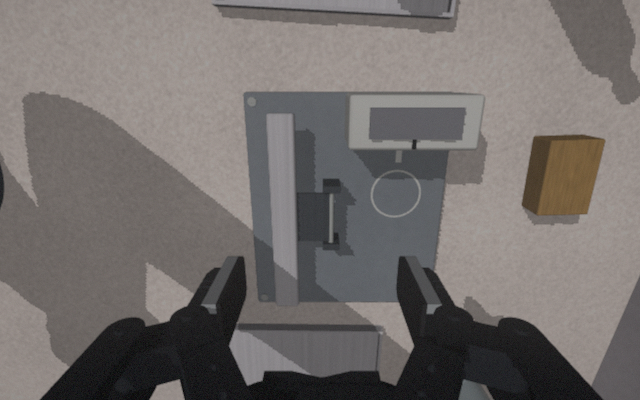

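The wrist view shows the ring at about (396,193), the pointer line at (399,156), and the bar along column 282, rows 113–305. I'll fit these precisely.

```bash
python3 - <<'E'
from h import *
from scipy.optimize import least_squares
im=cv2.imread('pics/w1.png'); P=np.load('pics/w1.npy'); g=im.astype(int).mean(2)
m,f=cam('wrist')
def ray(u,v,z):
    d=np.stack([(u-m['cx'])/f,(v-m['cy'])/f,np.ones_like(u,float)],-1)@m['rotation'].T
    return m['eye']+d*((z-m['eye'][2])/d[...,2])[...,None]
v,u=np.mgrid[165:225,365:430]; s=g[165:225,365:430]; k=s>np.median(s)+30
k&=np.hypot(u-396,v-193)<30
A=ray(u[k].astype(float),v[k].astype(float),12.)
r=least_squares(lambda c:np.hypot(A[:,0]-c[0],A[:,1]-c[1])-c[2],[590,0,31],loss='soft_l1')
print('ring',r.x,k.sum())
v,u=np.mgrid[150:164,390:410]; s=g[150:164,390:410]; k=s>np.median(s)+30
B=ray(u[k].astype(float),v[k].astype(float),12.); print('pointer',B.mean(0),B.min(0),B.max(0))
x,y,z=P[...,0],P[...,1],P[...,2]
b=(abs(z-47)<4)&(x<480)&(x>400)&(abs(y)<160)
for q in(0.5,99.5):
  print(np.percentile(P[b][:,1],q),np.percentile(P[b][:,2],[5,50,95]))
h=(abs(z-74)<3)&(x>500)&(x<680); print('head',rect_pts(P,h))
c=np.array(cv2.minAreaRect(P[b][:,:2].astype(np.float32))[0]); t=np.radians(3.9)
M=np.array([[np.cos(t),-np.sin(t)],[np.sin(t),np.cos(t)]])
print('ring from bar',c+M@[135,20],'bar from ring',r.x[:2]-M@[135,20],c)
E
```

```text
ring [593.00967288   4.94197001  29.76150089] 170
pointer [589.72801583  52.16537792  12.        ] [587.46909177  45.99933054  12.        ] [592.40715111  58.3191947   12.        ]
-138.7630581430466 [45.27510182 46.81622573 48.08179487]
95.65471886489739 [45.27510182 46.81622573 48.08179487]
head ((586.8531494140625, 98.81541442871094), (128.95700073242188, 52.81972122192383), 3.9253835678100586)
ring from bar [593.49583404   6.90615082] bar from ring [459.68260105 -24.19377981] [460.16876221 -22.229599  ]
```

```bash
python3 - <<'E'
from h import *
plan((495,210,290,94),(490,370,290,94))
E
```

```text
[0.816, 0.035, -0.151, -0.0, 0.0, -0.001] rows>= 5 j6~0.33 
[0.8, 0.031, -0.0, -0.0, 0.0, 0.0] rows>= 5 j6~0.58
```

Request:
arm_command([
  [[0.816,0.035,-0.151,0,0,0,-0.65],[0.816,0.035,-0.151,0,0,0,-0.65],[0.816,0.035,-0.151,0,0,0,-0.65],[0.816,0.035,-0.151,0,0,0,-0.65]],
])

```text
clock: 2.9
tcp_pos: [495.3, 213.4, 291.8]
eef_rot: [2.142, 2.297, 0.005]
force: [1.1, -0.3, 0.3]
width: 70.6
grasp_force: 0.0
```

Request:
arm_command([
  [[0.8,0.031,0,0,0,0,-0.65],[0.8,0.031,0,0,0,0,-0.65],[0.8,0.031,0,0,0,0,-0.65],[0.8,0.031,0,0,0,0,-0.65],[0.8,0.031,0,0,0,0,-0.65]],
])

```text
clock: 3.4
tcp_pos: [490.3, 371.3, 290.0]
eef_rot: [2.142, 2.297, -0.001]
force: [0.1, -0.2, -0.6]
width: 70.2
grasp_force: 0.0
```

```bash
cat >> h.py <<'E'
def pot(P,im,top,guess,R0=45):
    "lid centre and lug direction (deg) from points at the lid top; also lug pts"
    x,y,z=P[...,0],P[...,1],P[...,2]
    k=(abs(z-top)<5)&(np.hypot(x-guess[0],y-guess[1])<R0)
    A=P[k]; 
    if len(A)<50: return None
    from scipy.optimize import least_squares
    c=A[:,:2].mean(0)
    for _ in range(10):  # best circle of r 27: hull points inside lid
        q=A[np.hypot(*(A[:,:2]-c).T)<28.5]; c=q[:,:2].mean(0)
    l=A[np.hypot(*(A[:,:2]-c).T)>31]
    lug=l[:,:2].mean(0)-c if len(l) else np.zeros(2)
    r=np.hypot(*(A[:,:2]-c).T); g=im[k].astype(int).mean(1); s=A[(r<25)&(g<0.55*np.median(g))][:,:2]
    sd=s.mean(0)-c if len(s) else np.zeros(2)
    return dict(c=c.round(1),z=np.median(A[:,2]).round(1),n=len(A),nlug=len(l),lug=np.degrees(np.arctan2(lug[1],lug[0])).round(1),lr=np.hypot(*lug).round(1),stripe=np.degrees(np.arctan2(sd[1],sd[0])).round(1),ns=len(s),rmax=r.max().round(1))
E
python3 - <<'E'
from h import *
im,d,P=cloud('wrist'); cv2.imwrite('pics/w2.png',im); np.save('pics/w2.npy',P)
o=manip.get_obs(); print(o['tcp_pos'],o['clock'])
for i,(h,c) in enumerate(((50,(447,279)),(64,(547,380)),(78,(442,372)),(92,(540,287)))): print(i+1,pot(P,im,h,c))
E
```

```text
[490.39620087 369.96292831 289.98718073] 3.45
1 {'c': array([450.9, 279.1]), 'z': np.float64(50.0), 'n': 1456, 'nlug': 47, 'lug': np.float64(149.8), 'lr': np.float64(35.0), 'stripe': np.float64(158.1), 'ns': 45, 'rmax': np.float64(39.1)}
2 {'c': array([550.4, 380.1]), 'z': np.float64(64.0), 'n': 1908, 'nlug': 59, 'lug': np.float64(133.8), 'lr': np.float64(35.1), 'stripe': np.float64(137.9), 'ns': 59, 'rmax': np.float64(38.9)}
3 {'c': array([445.9, 372.1]), 'z': np.float64(78.0), 'n': 2041, 'nlug': 68, 'lug': np.float64(151.2), 'lr': np.float64(35.2), 'stripe': np.float64(157.4), 'ns': 66, 'rmax': np.float64(39.4)}
4 {'c': array([541.4, 286.7]), 'z': np.float64(92.0), 'n': 1761, 'nlug': 54, 'lug': np.float64(99.3), 'lr': np.float64(34.7), 'stripe': np.float64(100.9), 'ns': 55, 'rmax': np.float64(38.0)}
```

View pics/w2.png

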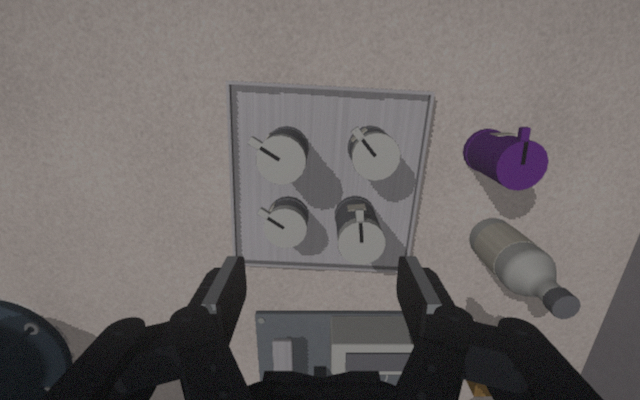

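The wrist view of the tray shows pot 1 at (288,224), pot 2 (377,155), pot 3 (282,158) and pot 4 (361,238). All four are upright with their lugs toward the upper left. I'll tighten the fit.

```bash
python3 - <<'E'
s=open('h.py').read()
i=s.index('def pot(')
s=s[:i]+'''def pot(P,im,top,guess,R0=45):
    "lid centre from circle boundary fit, lug direction three ways (deg)"
    from scipy.optimize import minimize
    x,y,z=P[...,0],P[...,1],P[...,2]
    k=(z>top-4)&(z<top+3)&(np.hypot(x-guess[0],y-guess[1])<R0)
    if k.sum()<50: return None
    A=P[k]; g=im[k].astype(int).mean(1); B=A[A[:,2]>top-1.5][:,:2]
    c=B.mean(0)
    for _ in range(10): c=B[np.hypot(*(B-c).T)<28][:,:2].mean(0)
    f=lambda q:-np.clip(28-np.hypot(*(B-q).T),0,1).sum()
    c2=minimize(f,c,method='Nelder-Mead').x
    r=np.hypot(*(A[:,:2]-c2).T)
    l=A[r>31][:,:2].mean(0); s=A[(r<24)&(g<0.55*np.median(g))][:,:2]
    a=lambda v:float(np.degrees(np.arctan2(v[1],v[0])).round(1))
    w=np.linalg.svd(s-s.mean(0))[2][0]; w=w*np.sign(w@(l-c2))
    return dict(z=float(np.median(A[:,2]).round(1)),n=len(B),mean=c.round(1),fit=c2.round(1),lug=a(l-c2),lr=float(np.hypot(*(l-c2)).round(1)),s2l=a(l-s.mean(0)),pca=a(w),stripe=a(s.mean(0)-c2),lugpt=l.round(1),spt=s.mean(0).round(1))
'''
open('h.py','w').write(s)
E
python3 - <<'E'
from h import *
im=cv2.imread('pics/w2.png');P=np.load('pics/w2.npy')
for i,(h,c) in enumerate(((50,(447,279)),(64,(547,380)),(78,(442,372)),(92,(540,287)))): print(i+1,pot(P,im,h,c))
plan((490,330,290,100),(450,279,200,151))
E
```

```text
1 {'z': 50.0, 'n': 1330, 'mean': array([450.9, 278.3]), 'fit': array([450.9, 277.7]), 'lug': 147.9, 'lr': 35.4, 's2l': 144.8, 'pca': 147.7, 'stripe': 152.9, 'lugpt': array([420.9, 296.5]), 'spt': array([438.9, 283.9])}
2 {'z': 64.0, 'n': 1776, 'mean': array([550.9, 379.7]), 'fit': array([550.9, 379.3]), 'lug': 133.4, 'lr': 35.2, 's2l': 131.6, 'pca': 133.2, 'stripe': 136.7, 'lugpt': array([526.7, 404.8]), 'spt': array([541.5, 388.1])}
3 {'z': 78.0, 'n': 1903, 'mean': array([445.9, 371.8]), 'fit': array([445.8, 371.2]), 'lug': 149.9, 'lr': 35.2, 's2l': 147.4, 'pca': 149.7, 'stripe': 154.0, 'lugpt': array([415.4, 388.9]), 'spt': array([433.9, 377. ])}
4 {'z': 92.0, 'n': 1612, 'mean': array([541.7, 285.6]), 'fit': array([541.9, 284.9]), 'lug': 99.6, 'lr': 35.3, 's2l': 98.3, 'pca': 99.9, 'stripe': 101.8, 'lugpt': array([536. , 319.7]), 'spt': array([539.3, 297.4])}
[-0.199, -0.016, 0.0, -0.0, 0.001, -0.034] rows>= 2 j6~0.42 
[-0.217, -0.241, 0.45, 0.0, -0.001, -0.283] rows>= 7 j6~-0.51
```

```bash
python3 - <<'E'
from h import *
plan((450.9,277.7,130,148),(450.9,277.7,12,148),(450.9,277.7,130,148),(525,150,130,118),(593,5.3,130,93.9),(593,5.3,20.5,93.9))
E
```

```text
[-0.445, -0.228, 0.801, -0.0, 0.0, -0.3] rows>= 8 j6~-0.46 
[0.0, 0.001, 0.59, -0.001, 0.0, -0.0] rows>= 4 j6~-0.46 
[-0.0, 0.001, -0.59, 0.0, 0.0, -0.0] rows>= 4 j6~-0.46 
[-0.653, -0.345, -0.0, 0.0, 0.0, 0.166] rows>= 5 j6~-0.21 
[-0.798, -0.04, -0.0, 0.0, -0.0, 0.134] rows>= 5 j6~-0.06 
[-0.001, -0.0, 0.547, 0.0, -0.0, 0.0] rows>= 4 j6~-0.06
```

Request:
arm_command([
  [[-0.445,-0.228,0.801,0,0,-0.3,-0.65],[-0.445,-0.228,0.801,0,0,-0.3,-0.65],[-0.445,-0.228,0.801,0,0,-0.3,-0.65],[-0.445,-0.228,0.801,0,0,-0.3,-0.65],[-0.445,-0.228,0.801,0,0,-0.3,-0.65],[-0.445,-0.228,0.801,0,0,-0.3,-0.65],[-0.445,-0.228,0.801,0,0,-0.3,-0.65],[-0.445,-0.228,0.801,0,0,-0.3,-0.65],[-0.445,-0.228,0.801,0,0,-0.3,-0.65]],
])

```text
clock: 4.35
tcp_pos: [451.1, 277.9, 130.5]
eef_rot: [0.872, 3.018, -0.001]
force: [-0.1, -0.3, 1.0]
width: 70.4
grasp_force: 0.0
```

Request:
arm_command([
  [[0,0.001,0.15,0,0,0,-0.65],[0,0.001,0.3,0,0,0,-0.65],[0,0.001,0.45,0,0,0,-0.65],[0,0.001,0.55,0,0,0,-0.65],[0,0.001,0.59,0,0,0,-0.65],[0,0.001,0.59,0,0,0,-0.65]],
])

```text
clock: 4.95
tcp_pos: [450.4, 279.2, 11.4]
eef_rot: [-0.868, -3.018, 0.002]
force: [0.1, 0.0, 0.5]
width: 70.6
grasp_force: 0.0
```

Request:
arm_command([
  [[0,0,0,0,0,0,0.5],[0,0,0,0,0,0,0.5],[0,0,0,0,0,0,0.5],[0,0,0,0,0,0,0.5],[0,0,0,0,0,0,0.5],[0,0,0,0,0,0,0.5]],
], force=40)

```text
clock: 5.55
tcp_pos: [451.7, 280.2, 13.3]
eef_rot: [0.867, 3.018, 0.002]
force: [0.5, -0.4, 5.2]
width: 53.4
grasp_force: 42.5
```

Request:
arm_command([
  [[0,0.0,-0.2,0,0,0,0.5],[0,0.0,-0.4,0,0,0,0.5],[0,0.0,-0.59,0,0,0,0.5],[0,0.0,-0.59,0,0,0,0.5],[0,0,-0.59,0,0,0,0.5]],
])

```text
clock: 6.05
tcp_pos: [451.0, 280.1, 131.0]
eef_rot: [0.867, 3.018, 0.002]
force: [-0.6, -0.7, -0.4]
width: 53.0
grasp_force: 42.7
```

```bash
python3 - <<'E'
from h import *
o=manip.get_obs(); print(o['tcp_pos'],o['force'],o['width'])
im,d,P=cloud('wrist'); cv2.imwrite('pics/w3.png',im)
o=manip.get_obs(); print(o['tcp_pos'],o['force'],o['width'])
c=o['tcp_pos']; k=np.hypot(P[...,0]-c[0],P[...,1]-c[1])<30
print(np.nanpercentile(P[k][:,2],[10,50,90]))
plan((525,150,130,118),(593,5.3,130,93.9),(593,5.3,22,93.9))
E
```

```text
[451.0050586  280.05082567 130.99495364] [-0.62037737 -0.70921282 -0.39704152] 53.03963977852561
[450.1187813  279.66986228 129.83663486] [ 0.70109383  0.4517849  -1.69312213] 53.4473124249797
[  4.70903424 167.90554809 211.52741838]
[-0.661, -0.351, -0.001, -0.0, -0.0, 0.166] rows>= 5 j6~-0.21 
[-0.799, -0.04, -0.0, -0.0, 0.0, 0.134] rows>= 5 j6~-0.06 
[0.0, 0.0, 0.54, -0.0, 0.0, 0.0] rows>= 4 j6~-0.06
```

View pics/w3.png

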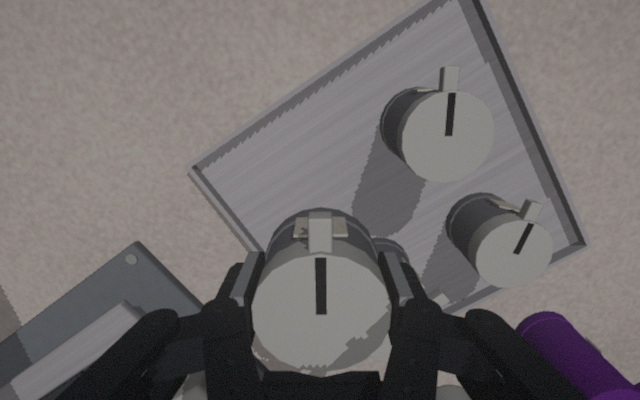

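The pot is held level, with its lug at column 320, straight along tool +x. Next I'll check the pose noise and how the pot sits in the hand.

```bash
cat >> h.py <<'E'
def avg(n=5):
    A=[]
    for i in range(n):
        vision.get_image('wrist'); o=manip.get_obs(); A.append(np.r_[o['tcp_pos'],R.from_rotvec(o['eef_rot']).as_rotvec()*np.sign(o['eef_rot'][1])])
    A=np.array(A); return A.mean(0),A.std(0)
E
python3 - <<'E'
from h import *
print(*[a.round(3) for a in avg(6)])
im,d,P=cloud('wrist'); o=manip.get_obs()
m,a=cam('wrist'); 
# lid in tool frame, via fixed cam->tool
v,u=np.mgrid[0:400,0:640]; f=a
C=np.stack([(u-m['cx'])/f*d,(v-m['cy'])/f*d,d],-1)
E=np.array([[0,-0.945,-0.327],[1,0,0],[0,-0.327,0.945]]); Q=C@E.T+[83.56,-.17,-142.66]
k=(abs(Q[...,1])<30)&(abs(Q[...,0])<45)&(Q[...,2]>-60)&(Q[...,2]<0)&(d>0)
z=Q[k][:,2]; print(np.histogram(z,20)); zt=np.percentile(z,20); 
for yy in(-15,-8,0,8,15):
  s=Q[k&(abs(Q[...,1]-yy)<2)&(abs(Q[...,2]-zt)<2)]; print(yy,s[:,0].min(),s[:,0].max(),zt)
E
```

```text
[ 4.49822e+02  2.79495e+02  1.28803e+02  8.67000e-01  3.01700e+00
 -3.00000e-03] [0.221 0.064 0.178 0.    0.    0.   ]
(array([  253,   194,   131,    89,    53,   148,   703, 12853,  1760,
         575,   489,   402,   315,   443,   335,   304,   299,   250,
         197,   294]), array([-5.99957342e+01, -5.69965853e+01, -5.39974365e+01, -5.09982876e+01,
       -4.79991388e+01, -4.49999899e+01, -4.20008411e+01, -3.90016922e+01,
       -3.60025434e+01, -3.30033945e+01, -3.00042457e+01, -2.70050968e+01,
       -2.40059480e+01, -2.10067991e+01, -1.80076502e+01, -1.50085014e+01,
       -1.20093525e+01, -9.01020370e+00, -6.01105485e+00, -3.01190600e+00,
       -1.27571454e-02]))
-15 -25.013728427064834 21.67418598866481 -37.477356013363284
-8 -28.679480379402136 24.69048935799607 -37.477356013363284
0 -29.796360627344555 37.60653730855812 -37.477356013363284
8 -27.88855088555131 24.500016498295707 -37.477356013363284
15 -25.18780276628796 21.832534509952644 -37.477356013363284
```

```bash
python3 - <<'E'
from h import *
plan((525,150,130,118),(593,7.3,130,93.9))
E
```

```text
[-0.66, -0.352, -0.004, -0.001, -0.0, 0.166] rows>= 5 j6~-0.21 
[-0.79, -0.035, -0.001, 0.0, -0.0, 0.134] rows>= 5 j6~-0.06
```

Request:
arm_command([
  [[-0.66,-0.352,-0.004,0,0,0.166,0.5],[-0.66,-0.352,-0.004,0,0,0.166,0.5],[-0.66,-0.352,-0.004,0,0,0.166,0.5],[-0.66,-0.352,-0.004,0,0,0.166,0.5]],
])

```text
clock: 6.85
tcp_pos: [530.2, 145.1, 130.9]
eef_rot: [1.628, 2.681, 0.002]
force: [0.3, 0.4, -1.6]
width: 53.3
grasp_force: 42.7
```

Request:
arm_command([
  [[-0.79,-0.035,-0.001,0,0,0.134,0.5],[-0.79,-0.035,-0.001,0,0,0.134,0.5],[-0.79,-0.035,-0.001,0,0,0.134,0.5],[-0.79,-0.035,-0.001,0,0,0.134,0.5],[-0.79,-0.035,-0.001,0,0,0.134,0.5],[-0.79,-0.035,-0.001,0,0,0.134,0.5],[-0.79,-0.035,-0.001,0,0,0.134,0.5]],
])

```text
clock: 7.55
tcp_pos: [592.2, 9.1, 130.7]
eef_rot: [-2.14, -2.297, 0.001]
force: [-0.9, 1.0, -0.5]
width: 52.9
grasp_force: 42.7
```

```bash
python3 - <<'E'
from h import *
print(*[a.round(3) for a in avg(4)]); plan((593,7.3,130,93.9),(593,7.3,23,93.9))
E
```

```text
[ 5.92737e+02  8.97700e+00  1.31058e+02  2.14000e+00  2.29800e+00
 -1.00000e-03] [0.238 0.177 0.11  0.    0.    0.   ]
[-0.007, -0.001, 0.006, -0.0, -0.0, 0.001] rows>= 2 j6~-0.06 
[-0.0, 0.0, 0.535, -0.0, -0.0, -0.0] rows>= 4 j6~-0.06
```

Request:
arm_command([
  [[-0.008,0,0.2,0,0,0,0.5],[-0.008,0,0.4,0,0,0,0.5],[-0.008,0,0.5,0,0,0,0.5],[-0.008,0,0.54,0,0,0,0.5],[-0.008,0,0.54,0,0,0,0.5],[-0.008,0,0.54,0,0,0,0.5]],
])

```text
clock: 8.35
tcp_pos: [594.5, 6.0, 23.9]
eef_rot: [2.142, 2.296, 0.002]
force: [-0.0, 0.9, -0.0]
width: 53.0
grasp_force: 43.2
```

```bash
python3 - <<'E'
from h import *
print(*[a.round(3) for a in avg(4)],manip.get_obs()['force'])
E
```

```text
[5.94493e+02 5.88300e+00 2.40670e+01 2.14200e+00 2.29600e+00 2.00000e-03] [0.117 0.052 0.049 0.    0.    0.   ] [-0.5997111  -0.53875462 -0.78131123]
```

Request:
arm_command([
  [[0.007,-0.008,0.008,0,0,0,0.5],[0.007,-0.008,0.014,0,0,0,0.5],[0.007,-0.008,0.014,0,0,0,0.5]],
])

```text
clock: 8.85
tcp_pos: [591.9, 7.3, 21.2]
eef_rot: [-2.144, -2.297, -0.0]
force: [-1.0, 0.2, 5.2]
width: 53.3
grasp_force: 43.6
```

```bash
python3 - <<'E'
from h import *
print(*[a.round(3) for a in avg(4)],manip.get_obs()['force'])
E
```

```text
[591.856   7.295  21.183   2.144   2.297   0.   ] [0.013 0.01  0.012 0.    0.    0.   ] [-1.46359676  0.78990466  5.38608428]
```

Request:
arm_command([
  [[0,0,0,0,0,0,-0.6],[0,0,0,0,0,0,-0.6],[0,0,0,0,0,0,-0.6],[0,0,0,0,0,0,-0.6],[0,0,-0.15,0,0,0,-0.6],[0,0,-0.35,0,0,0,-0.6],[0,0,-0.6,0,0,0,-0.6],[0,0,-0.8,0,0,0,-0.6],[0.1,-0.2,-0.95,0,0,0,-0.6],[0.2,-0.45,-0.95,0,0,0,-0.6],[0.2,-0.45,-0.95,0,0,0,-0.6],[0.2,-0.45,-0.95,0,0,0,-0.6]],
])

```text
clock: 10.25
tcp_pos: [497.4, 41.5, 210.6]
eef_rot: [-2.142, -2.297, 0.001]
force: [1.7, -0.3, 0.2]
width: 68.0
grasp_force: 0.0
```

```bash
cat >> h.py <<'E'
RING=np.array([593,5.3])
def wait_settle(): avg(3)
E
python3 - <<'E'
from h import *
im,d,P=cloud('wrist'); cv2.imwrite('pics/w4.png',im)
print(avg(3)[0].round(2),manip.get_obs()['clock']); print(pot(P,im,58,RING))
x,y,z=P[...,0],P[...,1],P[...,2]
b=(abs(z-47)<3)&(x<490)&(x>420); print('bar',rect_pts(P,b))
plan((460,-22.5,120,93.9),(460,-22.5,56,93.9))
E
```

```text
[501.08  40.37 210.36   2.14   2.3    0.  ] 10.45
{'z': 58.0, 'n': 2308, 'mean': array([591. ,   7.2]), 'fit': array([591.4,   6.6]), 'lug': 95.0, 'lr': 35.5, 's2l': 94.4, 'pca': 95.0, 'stripe': 96.0, 'lugpt': array([588.3,  42. ]), 'spt': array([590.1,  19. ])}
bar ((460.2024230957031, -23.356094360351562), (30.016357421875, 239.9534912109375), 3.920957326889038)
[-0.299, -0.228, 0.451, 0.0, 0.0, 0.0] rows>= 4 j6~-0.12 
[0.0, -0.0, 0.32, 0.0, 0.0, 0.0] rows>= 3 j6~-0.12
```

View pics/w4.png

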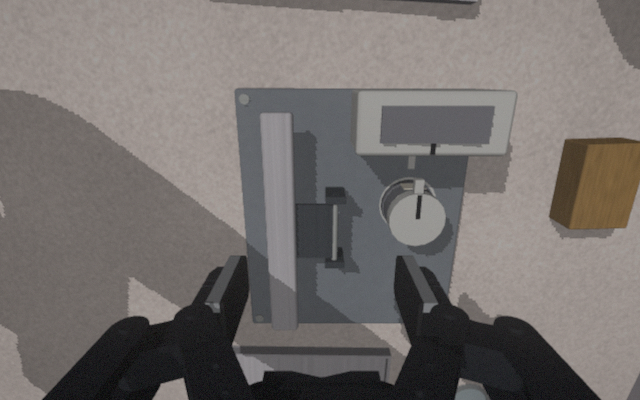

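Pot 1 stands in the ring at (415,218), lug toward the pointer. Measured, it is about 2 mm off centre and 1° off in yaw, which is good. Now I'll press the bar.

Request:
arm_command([
  [[-0.1,-0.1,0.15,0,0,0,1],[-0.2,-0.2,0.3,0,0,0,1],[-0.303,-0.227,0.45,0,0,0,1],[-0.303,-0.227,0.65,0,0,0,1],[-0.303,-0.227,0.752,0,0,0,1],[-0.303,-0.227,0.752,0,0,0,1],[-0.303,-0.227,0.752,0,0,0,1],[-0.303,-0.227,0.752,0,0,0,1]],
])

```text
clock: 11.25
tcp_pos: [459.6, -23.1, 60.6]
eef_rot: [2.142, 2.295, 0.002]
force: [0.3, -0.1, 0.6]
width: -0.1
grasp_force: 0.0
```

```bash
python3 - <<'E'
from h import *
print(*[a.round(2) for a in avg(4)],manip.get_obs()['force'],manip.get_obs()['width']); plan((460.2,-23.4,56,93.9),(460.2,-23.4,35.5,93.9))
E
```

```text
[459.35 -22.91  60.98   2.14   2.3    0.  ] [0.2  0.08 0.05 0.   0.   0.  ] [-0.07830854  0.04882891  0.36625628] -0.0790922704387743
[-0.003, 0.005, 0.025, 0.001, 0.0, 0.0] rows>= 2 j6~-0.12 
[-0.0, 0.0, 0.102, -0.0, 0.0, 0.0] rows>= 2 j6~-0.12
```

Request:
arm_command([
  [[-0.003,0.004,0.04,0,0,0,1],[-0.003,0.004,0.07,0,0,0,1],[-0.003,0.004,0.095,0,0,0,1],[-0.003,0.004,0.115,0,0,0,1],[-0.003,0.004,0.125,0,0,0,1],[-0.003,0.004,0.125,0,0,0,1]],
])

```text
clock: 12.05
tcp_pos: [459.3, -23.4, 34.8]
eef_rot: [2.143, 2.296, 0.0]
force: [-1.9, 0.2, 9.1]
width: -0.2
grasp_force: 3.9
```

```bash
python3 - <<'E'
from h import *
print(avg(2)[0].round(2),manip.get_obs()['force'],manip.get_obs()['clock'])
E
```

```text
[459.27 -23.42  34.95   2.14   2.3    0.  ] [-0.47480521 -0.20209527  6.95899993] 12.15
```

Request:
arm_command([
  [[0,0,0.003,0,0,0,1],[0,0,0.003,0,0,0,1],[0,0,0.003,0,0,0,1],[0,0,0.003,0,0,0,1],[0,0,0.003,0,0,0,1],[0,0,0.003,0,0,0,1],[0,0,0.003,0,0,0,1],[0,0,0.003,0,0,0,1],[0,0,0.003,0,0,0,1],[0,0,0.003,0,0,0,1],[0,0,0.003,0,0,0,1]],
])

```text
clock: 13.25
tcp_pos: [459.3, -23.4, 34.6]
eef_rot: [2.143, 2.296, 0.0]
force: [-0.9, 0.1, 8.6]
width: -0.1
grasp_force: 4.5
```

```bash
python3 - <<'E'
from h import *
print(avg(3)[0].round(2),manip.get_obs()['force'],manip.get_obs()['clock'])
im,d,P=cloud('top'); x,y,z=P[...,0],P[...,1],P[...,2]
for n,(h,c) in {1:(58,(591,7)),2:(64,(551,379)),3:(78,(446,371)),4:(92,(542,285))}.items(): print(n,pot(P,im,h,c,60))
o=manip.get_obs();u=R.from_rotvec(o['eef_rot']);
plan((459.3,-23.4,90,93.9),(520,10,140,93.9),(591.6,8.6,110,95),(591.6,8.6,21.5,95))
E
```

```text
[459.33 -23.43  34.63   2.14   2.3    0.  ] [-0.34624581 -1.24724064  8.80302383] 13.4
1 {'z': 57.9, 'n': 129, 'mean': array([591.4,   4.7]), 'fit': array([590.8,   5.3]), 'lug': 94.5, 'lr': 33.6, 's2l': 92.7, 'pca': 90.6, 'stripe': 96.0, 'lugpt': array([588.1,  38.8]), 'spt': array([588.9,  23.2])}
2 {'z': 63.7, 'n': 137, 'mean': array([546.6, 377.5]), 'fit': array([549.2, 377.4]), 'lug': 134.6, 'lr': 34.4, 's2l': 139.4, 'pca': 130.6, 'stripe': 125.3, 'lugpt': array([525.1, 401.9]), 'spt': array([542.4, 387.1])}
3 {'z': 77.8, 'n': 149, 'mean': array([443.9, 369.7]), 'fit': array([444.5, 369.1]), 'lug': 149.8, 'lr': 37.9, 's2l': 151.4, 'pca': 153.7, 'stripe': 146.5, 'lugpt': array([411.8, 388.1]), 'spt': array([434.7, 375.6])}
4 {'z': 91.7, 'n': 139, 'mean': array([544.4, 284.5]), 'fit': array([540.2, 282.9]), 'lug': 96.9, 'lr': 35.5, 's2l': 96.2, 'pca': 89.1, 'stripe': 98.8, 'lugpt': array([536. , 318.2]), 'spt': array([538.8, 292.2])}
[0.0, 0.0, -0.277, 0.0, 0.0, 0.0] rows>= 3 j6~-0.12 
[0.146, 0.315, -0.25, 0.0, 0.0, 0.0] rows>= 3 j6~-0.05 
[-0.032, 0.356, 0.151, 0.0, 0.0, -0.006] rows>= 3 j6~-0.07 
[0.0, -0.0, 0.442, 0.0, 0.0, 0.0] rows>= 3 j6~-0.07
```

Request:
arm_command([
  [[0,0,-0.1,0,0,0,1],[0,0,-0.28,0,0,0,1],[0.06,0.1,-0.48,0,0,0,0.5],[0.1,0.34,-0.5,0,0,0,-0.65],[0.106,0.58,-0.5,0,0,0,-0.65],[0.106,0.671,-0.4,0,0,0,-0.65],[0.106,0.671,-0.38,0,0,-0.005,-0.65],[0.106,0.671,-0.38,0,0,-0.005,-0.65],[0.106,0.671,-0.38,0,0,-0.005,-0.65]],
])

```text
clock: 14.35
tcp_pos: [589.4, 7.3, 109.6]
eef_rot: [-2.124, -2.311, 0.003]
force: [-0.5, -0.2, 0.1]
width: 70.2
grasp_force: 0.0
```

```bash
python3 - <<'E'
from h import *
im,d,P=cloud('wrist'); print(pot(P,im,58,(591,6)))
print(avg(3)[0].round(2),manip.get_obs()['force'],manip.get_obs()['width'])
plan((591.4,7,112,95),(591.4,7,21,95))
m,f=cam('top'); c=np.array([(548,186),(740,178),(758,366),(562,380)])/2.5+[170,120]
d=np.c_[(c-[m['cx'],m['cy']])/f,np.ones(4)]@m['rotation'].T; Q=m['eye']+d*((14-m['eye'][2])/d[:,2])[:,None]; print(Q.round(),Q.mean(0))
E
```

```text
{'z': 58.1, 'n': 5302, 'mean': array([591.4,   7.5]), 'fit': array([591.4,   6.4]), 'lug': 94.6, 'lr': 35.4, 's2l': 94.2, 'pca': 95.0, 'stripe': 95.5, 'lugpt': array([588.6,  41.7]), 'spt': array([590.2,  19.3])}
[590.62   6.99 110.7    2.13   2.31  -0.  ] [ 0.50433311 -0.06913683  0.50408117] 70.33540657976988
[0.0, 0.002, -0.006, 0.0, 0.0, -0.001] rows>= 2 j6~-0.08 
[0.0, 0.0, 0.455, 0.0, 0.0, 0.0] rows>= 3 j6~-0.08 
[[ 603. -204.   14.]
 [ 612. -452.   14.]
 [ 373. -467.   14.]
 [ 356. -217.   14.]] [ 486.23246144 -334.99927668   14.        ]
```

Request:
arm_command([
  [[0,0.003,0.15,0,0,0,-0.65],[0,0.003,0.3,0,0,0,-0.65],[0,0.003,0.42,0,0,0,-0.65],[0,0.003,0.448,0,0,0,-0.65],[0,0.003,0.448,0,0,0,-0.65],[0,0.003,0.448,0,0,0,0.5],[0,0.003,0.448,0,0,0,0.5],[0,0.003,0.448,0,0,0,0.5],[0,0.003,0.448,0,0,0,0.5],[0,0.003,0.448,0,0,0,0.5]],
], force=40)

```text
clock: 15.55
tcp_pos: [593.3, 6.9, 22.3]
eef_rot: [2.124, 2.312, 0.003]
force: [0.8, -0.6, 5.0]
width: 52.7
grasp_force: 42.6
```

Request:
arm_command([
  [[0,0,-0.1,0,0,0,0.5],[0,0,-0.3,0,0,0,0.5],[0,0,-0.5,0,0,0,0.5],[-0.1,-0.02,-0.65,0,0,0,0.5],[-0.3,-0.06,-0.65,0,0,0,0.5],[-0.5,-0.1,-0.65,0,0,0,0.5],[-0.75,-0.15,-0.65,0,0,0,0.5],[-0.978,-0.21,-0.65,0,0,0,0.5],[-0.978,-0.21,-0.65,0,0,0,0.5]],
])

```text
clock: 16.45
tcp_pos: [566.5, -197.9, 151.0]
eef_rot: [2.13, 2.304, -0.002]
force: [0.3, 0.1, -1.1]
width: 52.8
grasp_force: 42.4
```

Request:
arm_command([
  [[-0.25,-0.05,0,0,0,0,0.5],[-0.5,-0.1,0,0,0,0,0.5],[-0.75,-0.15,0,0,0,0,0.5],[-0.978,-0.21,0,0,0,0,0.5],[-0.978,-0.21,0,0,0,0,0.5],[-0.978,-0.21,0,0,0,0,0.5]],
])

```text
clock: 17.05
tcp_pos: [540.7, -390.2, 150.2]
eef_rot: [-2.128, -2.31, -0.001]
force: [-0.4, -0.2, -1.4]
width: 53.2
grasp_force: 42.4
```

```bash
python3 - <<'E'
from h import *
o=manip.get_obs(); print(avg(3)[0].round(2),o['force'],o['width'],o['grasp_force'],o['clock'])
plan((541,-390,14,95))
E
```

```text
[ 541.23 -388.08  150.25    2.12    2.31    0.  ] [-0.36511335 -0.16586807 -1.39098264] 53.20714625578483 42.40469992160797 17.05
[-0.013, -0.003, 0.682, -0.0, -0.001, -0.0] rows>= 4 j6~-0.71
```

Request:
arm_command([
  [[-0.01,0,0.2,0,0,0,0.5],[-0.01,0,0.4,0,0,0,0.5],[-0.01,0,0.6,0,0,0,0.5],[-0.01,0,0.665,0,0,0,0.5],[-0.01,0,0.675,0,0,0,0.5],[-0.01,0,0.68,0,0,0,0.5],[-0.01,0,0.68,0,0,0,0.5]],
])

```text
clock: 17.9
tcp_pos: [542.8, -391.9, 16.0]
eef_rot: [2.123, 2.313, -0.0]
force: [0.2, -0.3, -1.0]
width: 53.2
grasp_force: 44.0
```

```bash
python3 - <<'E'
from h import *
o=manip.get_obs(); print(avg(3)[0].round(2),o['force'],manip.get_obs()['force'])
E
```

```text
[ 542.51 -392.11   16.05    2.12    2.31   -0.  ] [ 0.1983437  -0.28435992 -0.96515333] [ 0.99697817 -0.34762391 -0.93071074]
```

Request:
arm_command([
  [[0,0,0.009,0,0,0,0.5],[0,0,0.009,0,0,0,0.5],[0,0,0.009,0,0,0,-0.6],[0,0,0.009,0,0,0,-0.6],[0,0,0.009,0,0,0,-0.6],[0,0,0.009,0,0,0,-0.6],[0,0,-0.1,0,0,0,-0.6],[0,0,-0.3,0,0,0,-0.6],[0,0,-0.5,0,0,0,-0.6],[0,0,-0.75,0,0,0,-0.6],[0.1,0,-0.92,0,0,0,-0.6],[0.2,0,-0.92,0,0,0,-0.6]],
])

```text
clock: 19.25
tcp_pos: [541.1, -354.6, 205.3]
eef_rot: [2.118, 2.303, -0.0]
force: [0.5, 0.1, -0.5]
width: 68.5
grasp_force: 0.0
```

```bash
python3 - <<'E'
from h import *
im,d,P=cloud('top'); print(pot(P,im,50,(541,-390)))
E
```

```text
{'z': 50.0, 'n': 37, 'mean': array([ 550.7, -378.1]), 'fit': array([ 550.7, -378.1]), 'lug': nan, 'lr': nan, 's2l': nan, 'pca': nan, 'stripe': 146.9, 'lugpt': array([nan, nan]), 'spt': array([ 540.3, -371.4])}h.py:40: RuntimeWarning: Mean of empty slice.
  l=A[r>31][:,:2].mean(0); s=A[(r<24)&(g<0.55*np.median(g))][:,:2]
  ret = um.true_divide(
```

Request:
arm_command([
  [[0.25,0.022,0,0,0,0,-0.65],[0.5,0.044,0,0,0,0,-0.65],[0.75,0.066,0,0,0,0,-0.65],[0.98,0.09,0,0,0,0,-0.65]],
])

```text
clock: 19.7
tcp_pos: [538.8, -153.1, 198.0]
eef_rot: [-2.125, -2.312, 0.001]
force: [0.8, -0.2, -0.5]
width: 70.4
grasp_force: 0.0
```

Request:
arm_command([
  [[0.25,0.022,0,0,0,0,-0.65],[0.5,0.044,0,0,0,0,-0.65],[0.75,0.066,0,0,0,0,-0.65],[0.98,0.09,0,0,0,0,-0.65]],
])

```text
clock: 20.1
tcp_pos: [540.3, 43.7, 198.1]
eef_rot: [-2.125, -2.313, 0.001]
force: [1.2, 0.2, 1.0]
width: 70.5
grasp_force: 0.0
```

Request:
arm_command([
  [[0.25,0.022,0,0,0,0,-0.65],[0.5,0.044,0,0,0,0,-0.65],[0.75,0.066,0,0,0,0,-0.65],[0.98,0.09,0,0,0,0,-0.65],[0.98,0.09,0,0,0,0,-0.65]],
])

```text
clock: 20.6
tcp_pos: [541.7, 244.0, 198.0]
eef_rot: [-2.117, -2.32, -0.002]
force: [-0.3, -0.4, 0.0]
width: 70.4
grasp_force: 0.0
```

```bash
python3 - <<'E'
from h import *
im,d,P=cloud('wrist'); print(manip.get_obs()['tcp_pos'],manip.get_obs()['clock'])
for n,(h,c) in {2:(64,(551,379)),3:(78,(446,371)),4:(92,(542,285))}.items(): print(n,pot(P,im,h,c,60))
plan((551,380,160,133.3))
E
```

```text
[541.63767349 241.15412305 197.82554536] 20.65
2 {'z': 64.1, 'n': 3052, 'mean': array([551.6, 371.1]), 'fit': array([551. , 378.4]), 'lug': nan, 'lr': nan, 's2l': nan, 'pca': nan, 'stripe': 136.4, 'lugpt': array([nan, nan]), 'spt': array([546.6, 382.5])}
3 {'z': 78.1, 'n': 2897, 'mean': array([447. , 360.9]), 'fit': array([445.8, 369.8]), 'lug': nan, 'lr': nan, 's2l': nan, 'pca': nan, 'stripe': 153.6, 'lugpt': array([nan, nan]), 'spt': array([441.8, 371.8])}
4 {'z': 92.1, 'n': 4102, 'mean': array([541.7, 285.2]), 'fit': array([541.8, 284.5]), 'lug': 99.2, 'lr': 35.2, 's2l': 98.2, 'pca': 98.7, 'stripe': 100.8, 'lugpt': array([536.2, 319.2]), 'spt': array([539.4, 297.2])}
[0.687, 0.109, 0.189, -0.0, -0.0, -0.212] rows>= 6 j6~-0.15 h.py:40: RuntimeWarning: Mean of empty slice.
  l=A[r>31][:,:2].mean(0); s=A[(r<24)&(g<0.55*np.median(g))][:,:2]
  ret = um.true_divide(
```

Request:
arm_command([
  [[0.687,0.109,0.189,0,0,-0.212,-0.65],[0.687,0.109,0.189,0,0,-0.212,-0.65],[0.687,0.109,0.189,0,0,-0.212,-0.65],[0.687,0.109,0.189,0,0,-0.212,-0.65],[0.687,0.109,0.189,0,0,-0.212,-0.65],[0.687,0.109,0.189,0,0,-0.212,-0.65],[0.687,0.109,0.189,0,0,-0.212,-0.65]],
])

```text
clock: 21.35
tcp_pos: [552.8, 375.8, 160.4]
eef_rot: [-1.257, -2.879, 0.002]
force: [-0.4, -0.6, 0.6]
width: 70.5
grasp_force: 0.0
```

```bash
python3 - <<'E'
from h import *
a=avg(3)[0]; im,d,P=cloud('wrist'); print(a.round(2))
q=pot(P,im,64,(551,379),60); print(q)
print(pot(P,im,78,(446,371),60))
c=q['fit']; plan((c[0],c[1],18,q['lug']))
im,d,P=cloud('top'); print(pot(P,im,50,(541,-390)))
E
```

```text
[552.88 376.16 160.84   1.26   2.88  -0.  ]
{'z': 64.1, 'n': 3795, 'mean': array([549.9, 379.7]), 'fit': array([550.5, 379.1]), 'lug': 133.6, 'lr': 35.5, 's2l': 132.9, 'pca': 132.9, 'stripe': 134.8, 'lugpt': array([526. , 404.8]), 'spt': array([541.5, 388.1])}
{'z': 78.1, 'n': 5576, 'mean': array([445.1, 371.8]), 'fit': array([445.5, 371.1]), 'lug': 150.0, 'lr': 35.3, 's2l': 148.3, 'pca': 150.3, 'stripe': 152.8, 'lugpt': array([414.9, 388.8]), 'spt': array([433.8, 377.2])}
[0.017, 0.0, 0.715, -0.0, 0.0, -0.004] rows>= 4 j6~-0.16 
{'z': 50.3, 'n': 152, 'mean': array([ 543.5, -391.2]), 'fit': array([ 541.5, -392.4]), 'lug': 96.6, 'lr': 35.1, 's2l': 98.1, 'pca': 89.8, 'stripe': 94.4, 'lugpt': array([ 537.5, -357.5]), 'spt': array([ 540.4, -378.3])}
```

Request:
arm_command([
  [[0.017,0,0.2,0,0,0,-0.65],[0.017,0,0.4,0,0,0,-0.65],[0.017,0,0.6,0,0,0,-0.65],[0.017,0,0.69,0,0,0,-0.65],[0.017,0,0.715,0,0,0,-0.65],[0.017,0,0.715,0,0,0,-0.65],[0.017,0,0.715,0,0,0,0.5],[0.017,0,0.715,0,0,0,0.5],[0.017,0,0.715,0,0,0,0.5],[0.017,0,0.715,0,0,0,0.5],[0.017,0,0.715,0,0,0,0.5],[0.017,0,0.715,0,0,0,0.5]],
], force=40)

```text
clock: 22.8
tcp_pos: [551.5, 380.5, 19.8]
eef_rot: [1.252, 2.879, 0.004]
force: [0.1, -0.9, 5.7]
width: 53.2
grasp_force: 42.5
```

Request:
arm_command([
  [[0,0,-0.1,0,0,0,0.5],[0,0,-0.3,0,0,0,0.5],[0,0,-0.5,0,0,0,0.5],[0,0,-0.67,0,0,0,0.5],[0,0,-0.67,0,0,0,0.5]],
])

```text
clock: 23.3
tcp_pos: [553.4, 381.5, 158.0]
eef_rot: [1.249, 2.874, 0.014]
force: [0.8, 0.2, -0.3]
width: 53.4
grasp_force: 42.4
```

```bash
cat >> h.py <<'E'
def inhand():
    "pot axis x in tool, lid top z in tool, lug yaw error"
    m,f=cam('wrist'); im,d=vision.get_image('wrist')
    v,u=np.mgrid[0:400,0:640]
    C=np.stack([(u-m['cx'])/f*d,(v-m['cy'])/f*d,d],-1)
    E=np.array([[0,-0.945,-0.327],[1,0,0],[0,-0.327,0.945]]); Q=C@E.T+[83.56,-.17,-142.66]
    k=(abs(Q[...,1])<30)&(abs(Q[...,0])<45)&(Q[...,2]>-75)&(Q[...,2]<0)&(d>0)
    h,e=np.histogram(Q[k][:,2],75); i=h.argmax(); zt=np.median(Q[k&(abs(Q[...,2]-e[i]-.5)<2)][:,2])
    for yy in(-15,-10,10,15):
        s=Q[k&(abs(Q[...,1]-yy)<2)&(abs(Q[...,2]-zt)<1.5)]; print(yy,s[:,0].min().round(1),s[:,0].max().round(1),'mid',((s[:,0].min()+s[:,0].max())/2).round(1))
    s=Q[k&(abs(Q[...,2]-zt)<3)&(Q[...,0]>29)]; print('lid z',zt.round(1),'lug y',s[:,1].mean().round(1),'tip x',s[:,0].max().round(1))
E
python3 - <<'E'
from h import *
o=manip.get_obs(); print(o['force'],o['width']); inhand(); print(avg(3)[0].round(2))
plan((575,190,150,113),(593.5,7.5,150,93.9))
E
```

```text
[ 0.78841234  0.19594971 -0.30152672] 53.3862288338576
-15 -21.4 21.9 mid 0.2
-10 -21.8 24.3 mid 1.2
10 -21.6 24.4 mid 1.4
15 -21.1 21.8 mid 0.4
lid z -44.4 lug y -0.2 tip x 38.8
[549.29 379.41 151.21   1.25   2.88  -0.  ]
[-0.781, -0.549, 0.002, -0.001, -0.0, 0.111] rows>= 5 j6~-0.08 
[-0.876, -0.272, -0.001, -0.0, -0.0, 0.106] rows>= 5 j6~-0.06
```

Request:
arm_command([
  [[-0.781,-0.549,0.002,0,0,0.111,0.5],[-0.781,-0.549,0.002,0,0,0.111,0.5],[-0.781,-0.549,0.002,0,0,0.111,0.5],[-0.781,-0.549,0.002,0,0,0.111,0.5],[-0.781,-0.549,0.002,0,0,0.111,0.5]],
])

```text
clock: 24.0
tcp_pos: [576.0, 185.3, 149.2]
eef_rot: [-1.74, -2.613, 0.007]
force: [0.2, 0.7, -1.7]
width: 53.0
grasp_force: 42.6
```

Request:
arm_command([
  [[-0.878,-0.272,-0.001,0,0,0.106,0.5],[-0.878,-0.272,-0.001,0,0,0.106,0.5],[-0.878,-0.272,-0.001,0,0,0.106,0.5],[-0.878,-0.272,-0.001,0,0,0.106,0.5],[-0.878,-0.272,-0.001,0,0,0.106,0.5],[-0.878,-0.272,-0.001,0,0,0.106,0.5],[-0.878,-0.272,0.35,0,0,0.106,0.5],[-0.878,-0.272,0.55,0,0,0.106,0.5],[-0.878,-0.272,0.595,0,0,0.106,0.5],[-0.878,-0.272,0.595,0,0,0.106,0.5]],
])

```text
clock: 25.0
tcp_pos: [591.8, 10.6, 28.8]
eef_rot: [-2.136, -2.294, 0.007]
force: [1.0, 0.6, -1.5]
width: 53.4
grasp_force: 44.3
```

```bash
python3 - <<'E'
from h import *
print(avg(3)[0].round(2),manip.get_obs()['force'])
plan((593.4,6.5,27.3,93.9))
E
```

```text
[594.26   9.81  31.45   2.14   2.3   -0.  ] [ 0.46286085  0.41347741 -0.88658908]
[-0.014, -0.01, 0.026, -0.0, -0.0, 0.001] rows>= 2 j6~-0.06
```

Request:
arm_command([
  [[-0.015,-0.007,0.008,0,0,0,0.5],[-0.015,-0.007,0.008,0,0,0,0.5],[-0.015,-0.007,0.008,0,0,0,0.5]],
])

```text
clock: 25.45
tcp_pos: [594.2, 4.6, 31.6]
eef_rot: [2.143, 2.296, 0.001]
force: [0.5, 0.4, -1.1]
width: 53.1
grasp_force: 44.3
```

```bash
python3 - <<'E'
from h import *
for i in range(3): print(avg(1)[0].round(2),manip.get_obs()['force'])
plan((593.4,6.5,27.3,93.9))
E
```

```text
[594.18   4.62  31.52   2.14   2.3    0.  ] [-1.41257493  0.10162381 -0.12717394]
[594.15   4.61  31.45   2.14   2.3    0.  ] [-0.28490947 -0.57788828 -1.62365235]
[594.07   4.59  31.31   2.14   2.3    0.  ] [ 0.25136435  0.2540065  -1.85966926]
[0.01, -0.003, 0.02, 0.0, 0.0, 0.0] rows>= 2 j6~-0.06
```

Request:
arm_command([
  [[0.007,-0.003,0.01,0,0,0,0.5],[0.007,-0.003,0.02,0,0,0,0.5],[0.007,-0.003,0.02,0,0,0,0.5]],
])

```text
clock: 25.9
tcp_pos: [593.0, 6.2, 26.6]
eef_rot: [-2.143, -2.296, 0.0]
force: [1.4, 0.8, -1.4]
width: 53.2
grasp_force: 44.2
```

```bash
python3 - <<'E'
from h import *
for i in range(2): print(avg(1)[0].round(2),manip.get_obs()['force'])
E
```

```text
[593.02   6.12  26.68   2.14   2.3   -0.  ] [-0.6135259   0.70229421 -1.39074716]
[593.1    6.08  26.73   2.14   2.3   -0.  ] [ 0.66242352  0.92175124 -0.80842896]
```

Request:
arm_command([
  [[0,0,0.006,0,0,0,0.5],[0,0,0.006,0,0,0,0.5]],
])

```text
clock: 26.2
tcp_pos: [593.2, 6.0, 26.4]
eef_rot: [2.143, 2.297, -0.0]
force: [-0.8, -0.3, 4.7]
width: 52.8
grasp_force: 44.2
```

Request:
arm_command([
  [[0,0,0.004,0,0,0,0.5],[0,0,0.004,0,0,0,0.5]],
])

```text
clock: 26.4
tcp_pos: [593.3, 6.0, 26.4]
eef_rot: [2.143, 2.297, -0.0]
force: [-1.2, -0.3, 9.2]
width: 53.1
grasp_force: 44.7
```

Request:
arm_command([
  [[0,0,-0.003,0,0,0,-0.6],[0,0,-0.003,0,0,0,-0.6],[0,0,-0.003,0,0,0,-0.6],[0,0,-0.003,0,0,0,-0.6],[0,0,-0.15,0,0,0,-0.6],[0,0,-0.35,0,0,0,-0.6],[0,0,-0.6,0,0,0,-0.6],[0,0,-0.8,0,0,0,-0.6],[0.1,-0.2,-0.95,0,0,0,0],[0.2,-0.45,-0.95,0,0,0,1],[0.2,-0.45,-0.95,0,0,0,1],[0.2,-0.45,-0.95,0,0,0,1]],
])

```text
clock: 27.6
tcp_pos: [498.6, 40.5, 215.0]
eef_rot: [-2.142, -2.297, 0.001]
force: [-0.0, -0.4, -0.2]
width: 9.7
grasp_force: 0.0
```

```bash
python3 - <<'E'
from h import *
avg(2); im,d,P=cloud('wrist'); print(manip.get_obs()['tcp_pos'],manip.get_obs()['clock']); print(pot(P,im,72,RING))
x,y,z=P[...,0],P[...,1],P[...,2]
b=(abs(z-47)<3)&(x<490)&(x>420); print('bar',rect_pts(P,b))
plan((460.2,-23.4,60,93.9))
E
```

```text
[502.44925236  39.27146579 214.93056971] 27.75
{'z': 72.0, 'n': 2448, 'mean': array([592.8,   6. ]), 'fit': array([593. ,   5.2]), 'lug': 94.1, 'lr': 35.5, 's2l': 93.6, 'pca': 94.3, 'stripe': 94.9, 'lugpt': array([590.4,  40.6]), 'spt': array([591.9,  18. ])}
bar ((459.390380859375, -11.024574279785156), (30.09740447998047, 214.81906127929688), 3.951463222503662)
[-0.298, -0.234, 0.774, 0.001, 0.0, 0.0] rows>= 5 j6~-0.12
```

Request:
arm_command([
  [[-0.1,-0.1,0.15,0,0,0,1],[-0.2,-0.2,0.3,0,0,0,1],[-0.298,-0.234,0.45,0,0,0,1],[-0.298,-0.234,0.65,0,0,0,1],[-0.298,-0.234,0.772,0,0,0,1],[-0.298,-0.234,0.772,0,0,0,1],[-0.298,-0.234,0.772,0,0,0,1],[-0.298,-0.234,0.772,0,0,0,1]],
])

```text
clock: 28.55
tcp_pos: [459.6, -23.3, 61.3]
eef_rot: [2.142, 2.295, 0.002]
force: [1.0, 0.7, -0.0]
width: -0.1
grasp_force: 0.0
```

```bash
python3 - <<'E'
from h import *
print(*[a.round(2) for a in avg(3)],manip.get_obs()['force'],manip.get_obs()['width']); plan((460.2,-23.4,35,93.9))
E
```

```text
[459.37 -23.15  61.69   2.14   2.29   0.  ] [0.15 0.08 0.07 0.   0.   0.  ] [-0.25268274 -0.62803091 -0.44272218] -0.33425829646463984
[-0.002, 0.005, 0.134, 0.001, 0.0, 0.0] rows>= 2 j6~-0.12
```

Request:
arm_command([
  [[-0.002,0.004,0.04,0,0,0,1],[-0.002,0.004,0.07,0,0,0,1],[-0.002,0.004,0.095,0,0,0,1],[-0.002,0.004,0.115,0,0,0,1],[-0.002,0.004,0.13,0,0,0,1],[-0.002,0.004,0.13,0,0,0,1]],
])

```text
clock: 29.3
tcp_pos: [459.1, -23.3, 34.6]
eef_rot: [2.143, 2.296, 0.0]
force: [-0.1, 0.2, 8.7]
width: 0.1
grasp_force: 4.1
```

Request:
arm_command([
  [[0,0,0.002,0,0,0,1],[0,0,0.002,0,0,0,1]],
])

```text
clock: 29.5
tcp_pos: [459.2, -23.4, 34.6]
eef_rot: [2.143, 2.296, 0.001]
force: [-1.6, -0.1, 9.5]
width: 0.2
grasp_force: 4.9
```

Request:
arm_command([
  [[0,0,0,0,0,0,1],[0,0,0,0,0,0,1],[0,0,0,0,0,0,1],[0,0,0,0,0,0,1],[0,0,0,0,0,0,1],[0,0,0,0,0,0,1],[0,0,0,0,0,0,1],[0,0,0,0,0,0,1],[0,0,0,0,0,0,1]],
])

```text
clock: 30.4
tcp_pos: [459.1, -23.4, 34.6]
eef_rot: [2.143, 2.296, 0.001]
force: [-1.2, -0.1, 9.4]
width: 0.2
grasp_force: 4.8
```

Request:
arm_command([
  [[0,0,-0.1,0,0,0,1],[0,0,-0.28,0,0,0,1],[0.06,0.1,-0.5,0,0,0,0.5],[0.1,0.34,-0.55,0,0,0,-0.65],[0.1,0.58,-0.55,0,0,0,-0.65],[0.1,0.678,-0.48,0,0,0,-0.65],[0.1,0.678,-0.48,0,0,0,-0.65],[0.1,0.678,-0.48,0,0,0,-0.65],[0.1,0.678,-0.48,0,0,0,-0.65]],
])

```text
clock: 31.3
tcp_pos: [590.7, 6.2, 129.5]
eef_rot: [-2.142, -2.294, 0.003]
force: [0.6, -0.7, 0.7]
width: 70.6
grasp_force: 0.0
```

```bash
python3 - <<'E'
from h import *
print(avg(3)[0].round(2),manip.get_obs()['width'])
plan((593,5.5,26,93.9),(593,5.5,160,93.9),(512,-190,160,94),(431,-388,160,94))
im,d,P=cloud('top')
for n,(h,c) in {3:(78,(446,371)),4:(92,(542,285)),1:(50,(541,-391))}.items():
  q=pot(P,im,h,c,60); print(n,q and (q['fit'],q['n']))
E
```

```text
[591.31   6.04 130.08   2.14   2.3   -0.  ] 70.55590588650777
[-0.003, 0.007, 0.521, -0.0, -0.0, 0.0] rows>= 4 j6~-0.06 
[0.0, -0.001, -0.67, -0.0, -0.0, 0.0] rows>= 4 j6~-0.06 
[-0.947, -0.471, 0.001, -0.0, -0.0, -0.0] rows>= 6 j6~-0.43 
[-0.96, -0.471, -0.0, -0.0, -0.0, -0.0] rows>= 6 j6~-0.80 
3 (array([443.6, 369.4]), 139)
4 (array([540.1, 284. ]), 143)
1 (array([ 541.4, -392.3]), 138)
```

Request:
arm_command([
  [[-0.003,0.005,0.2,0,0,0,-0.65],[-0.003,0.005,0.4,0,0,0,-0.65],[-0.003,0.005,0.5,0,0,0,-0.65],[-0.003,0.005,0.518,0,0,0,-0.65],[-0.003,0.005,0.518,0,0,0,-0.65],[-0.003,0.005,0.518,0,0,0,0.5],[-0.003,0.005,0.518,0,0,0,0.5],[-0.003,0.005,0.518,0,0,0,0.5],[-0.003,0.005,0.518,0,0,0,0.5],[-0.003,0.005,0.518,0,0,0,0.5]],
], force=40)

```text
clock: 32.5
tcp_pos: [595.1, 5.3, 28.3]
eef_rot: [2.142, 2.295, 0.003]
force: [0.4, 0.4, 6.6]
width: 53.5
grasp_force: 42.4
```

Request:
arm_command([
  [[0,0,-0.1,0,0,0,0.5],[0,0,-0.3,0,0,0,0.5],[0,0,-0.5,0,0,0,0.5],[-0.1,-0.05,-0.67,0,0,0,0.5],[-0.3,-0.15,-0.67,0,0,0,0.5],[-0.5,-0.25,-0.67,0,0,0,0.5],[-0.7,-0.35,-0.67,0,0,0,0.5],[-0.95,-0.47,-0.67,0,0,0,0.5],[-0.95,-0.47,-0.67,0,0,0,0.5]],
])

```text
clock: 33.4
tcp_pos: [511.7, -195.5, 161.0]
eef_rot: [2.149, 2.289, -0.002]
force: [0.4, -0.9, -1.7]
width: 53.3
grasp_force: 42.5
```

Request:
arm_command([
  [[-0.25,-0.12,0,0,0,0,0.5],[-0.45,-0.22,0,0,0,0,0.5],[-0.65,-0.32,0,0,0,0,0.5],[-0.85,-0.42,0,0,0,0,0.5],[-0.96,-0.47,0,0,0,0,0.5],[-0.96,-0.47,0,0,0,0,0.5],[-0.96,-0.47,0.1,0,0,0,0.5],[-0.96,-0.47,0.3,0,0,0,0.5],[-0.96,-0.47,0.5,0,0,0,0.5],[-0.96,-0.47,0.64,0,0,0,0.5],[-0.96,-0.47,0.67,0,0,0,0.5],[-0.96,-0.47,0.67,0,0,0,0.5]],
])

```text
clock: 34.6
tcp_pos: [432.7, -386.9, 25.8]
eef_rot: [-2.141, -2.296, -0.001]
force: [0.5, -0.7, -0.6]
width: 53.1
grasp_force: 42.6
```

```bash
python3 - <<'E'
from h import *
o=manip.get_obs(); print(avg(3)[0].round(2),o['force'],o['width'],manip.get_obs()['force'],manip.get_obs()['tcp_pos'])
E
```

```text
[ 433.57 -388.63   27.72    2.14    2.3    -0.  ] [ 0.47249908 -0.69519719 -0.59394893] 53.05679347729189 [-0.36738077 -0.53182123 -1.07907309] [ 433.75005093 -389.17437113   28.25922948]
```

Request:
arm_command([
  [[0,0,0.02,0,0,0,0.5],[0,0,0.034,0,0,0,0.5],[0,0,0.034,0,0,0,0.5]],
])

```text
clock: 35.05
tcp_pos: [433.0, -389.1, 20.3]
eef_rot: [2.143, 2.295, -0.0]
force: [1.5, -0.3, 1.0]
width: 53.0
grasp_force: 42.7
```

Request:
arm_command([
  [[0,0,0.005,0,0,0,0.5],[0,0,0.005,0,0,0,0.5]],
])

```text
clock: 35.25
tcp_pos: [433.0, -389.1, 20.3]
eef_rot: [2.143, 2.295, -0.0]
force: [-1.1, 0.6, 7.6]
width: 53.2
grasp_force: 43.5
```

Request:
arm_command([
  [[0,0,-0.003,0,0,0,-0.6],[0,0,-0.003,0,0,0,-0.6],[0,0,-0.003,0,0,0,-0.6],[0,0,-0.003,0,0,0,-0.6],[0,0,-0.1,0,0,0,-0.6],[0,0,-0.3,0,0,0,-0.6],[0,0,-0.5,0,0,0,-0.6],[0,0,-0.75,0,0,0,-0.6],[0.1,0,-0.92,0,0,0,-0.6],[0.2,0,-0.92,0,0,0,-0.6]],
])

```text
clock: 36.25
tcp_pos: [432.2, -351.4, 208.0]
eef_rot: [2.136, 2.287, -0.002]
force: [0.3, -0.9, -0.6]
width: 68.0
grasp_force: 0.0
```

Request:
arm_command([
  [[0.25,0.02,0,0,0,0,-0.65],[0.5,0.04,0,0,0,0,-0.65],[0.75,0.06,0,0,0,0,-0.65],[0.98,0.075,0,0,0,0,-0.65]],
])

```text
clock: 36.65
tcp_pos: [430.7, -149.9, 202.6]
eef_rot: [-2.144, -2.296, -0.0]
force: [1.6, 0.4, -0.7]
width: 70.6
grasp_force: 0.0
```

Request:
arm_command([
  [[0.25,0.02,0,0,0,0,-0.65],[0.5,0.04,0,0,0,0,-0.65],[0.75,0.06,0,0,0,0,-0.65],[0.98,0.075,0,0,0,0,-0.65]],
])

```text
clock: 37.05
tcp_pos: [432.3, 46.6, 202.8]
eef_rot: [2.144, 2.297, 0.0]
force: [1.3, -0.7, -0.1]
width: 70.5
grasp_force: 0.0
```

Request:
arm_command([
  [[0.25,0.02,0,0,0,-0.05,-0.65],[0.5,0.04,0,0,0,-0.09,-0.65],[0.75,0.06,0,0,0,-0.13,-0.65],[0.98,0.075,0,0,0,-0.17,-0.65],[0.98,0.075,0,0,0,-0.17,-0.65]],
])

```text
clock: 37.55
tcp_pos: [433.9, 246.1, 202.8]
eef_rot: [1.45, 2.787, 0.004]
force: [0.2, -0.5, -0.2]
width: 70.5
grasp_force: 0.0
```

```bash
python3 - <<'E'
from h import *
avg(2)
im,d,P=cloud('top')
for n,(h,c) in {3:(78,(446,371)),4:(92,(542,285)),1:(50,(541,-391)),2:(64,(433,-389))}.items():
  q=pot(P,im,h,c,60); print(n,q and (q['fit'],q['n'],q['lug']))
print(manip.get_obs()['tcp_pos'],manip.get_obs()['clock'])
plan((445.5,371.1,170,150))
E
```

```text
3 None
4 (array([540.2, 283.2]), 153, 98.3)
1 (array([ 541.4, -392.2]), 134, 95.1)
2 (array([ 433.5, -389.2]), 132, 97.4)
[433.67261386 240.86577794 202.39674264] 37.7
[0.503, 0.418, 0.161, -0.0, -0.0, -0.141] rows>= 4 j6~-0.35
```

Request:
arm_command([
  [[0.503,0.418,0.161,0,0,-0.141,-0.65],[0.503,0.418,0.161,0,0,-0.141,-0.65],[0.503,0.418,0.161,0,0,-0.141,-0.65],[0.503,0.418,0.161,0,0,-0.141,-0.65],[0.503,0.418,0.161,0,0,-0.141,-0.65]],
])

```text
clock: 38.2
tcp_pos: [446.1, 369.8, 169.9]
eef_rot: [-0.819, -3.032, 0.003]
force: [-0.4, -0.8, 0.5]
width: 70.2
grasp_force: 0.0
```

```bash
python3 - <<'E'
from h import *
a=avg(4)[0]; im,d,P=cloud('wrist'); print(a.round(2))
q=pot(P,im,78,(446,371),60); print(q)
print(pot(P,im,92,(542,285),60))
c=q['fit']; plan((c[0],c[1],28,q['lug']))
E
```

```text
[446.24 369.39 170.6    0.82   3.03  -0.  ]
{'z': 78.0, 'n': 3886, 'mean': array([444.3, 371.5]), 'fit': array([445.1, 371. ]), 'lug': 150.3, 'lr': 35.4, 's2l': 149.7, 'pca': 149.6, 'stripe': 151.4, 'lugpt': array([414.3, 388.5]), 'spt': array([433.8, 377.2])}
{'z': 92.0, 'n': 2681, 'mean': array([539.9, 285.4]), 'fit': array([540.9, 284.7]), 'lug': 99.7, 'lr': 35.5, 's2l': 100.9, 'pca': 100.0, 'stripe': 97.6, 'lugpt': array([534.9, 319.8]), 'spt': array([539.2, 297.5])}
[0.009, 0.002, 0.715, -0.0, 0.0, -0.003] rows>= 4 j6~-0.36
```

Request:
arm_command([
  [[0.009,0.002,0.2,0,0,0,-0.65],[0.009,0.002,0.4,0,0,0,-0.65],[0.009,0.002,0.6,0,0,0,-0.65],[0.009,0.002,0.69,0,0,0,-0.65],[0.009,0.002,0.712,0,0,0,-0.65],[0.009,0.002,0.712,0,0,0,-0.65],[0.009,0.002,0.712,0,0,0,0.5],[0.009,0.002,0.712,0,0,0,0.5],[0.009,0.002,0.712,0,0,0,0.5],[0.009,0.002,0.712,0,0,0,0.5],[0.009,0.002,0.712,0,0,0,0.5],[0.009,0.002,0.712,0,0,0,0.5]],
], force=40)

```text
clock: 39.65
tcp_pos: [445.9, 373.1, 29.9]
eef_rot: [0.814, 3.032, 0.003]
force: [0.6, -0.4, 6.2]
width: 53.3
grasp_force: 42.6
```

Request:
arm_command([
  [[0,0,-0.1,0,0,0,0.5],[0,0,-0.3,0,0,0,0.5],[0,0,-0.5,0,0,0,0.5],[0,0,-0.67,0,0,0,0.5],[0,0,-0.67,0,0,0,0.5]],
])

```text
clock: 40.15
tcp_pos: [447.5, 374.5, 167.4]
eef_rot: [0.812, 3.026, 0.013]
force: [0.7, -0.1, -1.5]
width: 52.9
grasp_force: 42.6
```

```bash
python3 - <<'E'
from h import *
o=manip.get_obs(); print(o['force'],o['width']); avg(2); inhand(); print(avg(2)[0].round(2))
plan((519,190,160,120),(593.4,6.5,160,93.9))
E
```

```text
[ 0.72430482 -0.11781624 -1.47634682] 52.91294019254419
-15 -17.4 21.5 mid 2.1
-10 -17.8 24.3 mid 3.3
10 -17.5 24.2 mid 3.3
15 -16.9 21.6 mid 2.3
lid z -48.4 lug y -0.2 tip x 38.5
[443.35 371.92 160.57   0.81   3.03  -0.  ]
[-0.783, -0.597, 0.002, -0.001, -0.0, 0.166] rows>= 5 j6~-0.17 
[-0.981, -0.138, -0.001, -0.0, -0.0, 0.145] rows>= 5 j6~-0.06
```

Request:
arm_command([
  [[-0.783,-0.597,0.002,0,0,0.166,0.5],[-0.783,-0.597,0.002,0,0,0.166,0.5],[-0.783,-0.597,0.002,0,0,0.166,0.5],[-0.783,-0.597,0.002,0,0,0.166,0.5],[-0.783,-0.597,0.002,0,0,0.166,0.5]],
])

```text
clock: 40.9
tcp_pos: [522.7, 185.5, 160.1]
eef_rot: [1.58, 2.715, -0.003]
force: [-0.1, 1.1, -1.3]
width: 53.4
grasp_force: 42.8
```

Request:
arm_command([
  [[-0.985,-0.138,-0.001,0,0,0.145,0.5],[-0.985,-0.138,-0.001,0,0,0.145,0.5],[-0.985,-0.138,-0.001,0,0,0.145,0.5],[-0.985,-0.138,-0.001,0,0,0.145,0.5],[-0.985,-0.138,-0.001,0,0,0.145,0.5],[-0.985,-0.138,-0.001,0,0,0.145,0.5],[-0.985,-0.138,0.2,0,0,0.145,0.5],[-0.985,-0.138,0.4,0,0,0.145,0.5],[-0.985,-0.138,0.59,0,0,0.145,0.5],[-0.985,-0.138,0.6,0,0,0.145,0.5],[-0.985,-0.138,0.6,0,0,0.145,0.5],[-0.985,-0.138,0.6,0,0,0.145,0.5]],
])

```text
clock: 42.1
tcp_pos: [595.3, 7.4, 42.9]
eef_rot: [2.142, 2.298, 0.001]
force: [-0.2, 0.5, -1.3]
width: 53.1
grasp_force: 43.2
```

```bash
python3 - <<'E'
from h import *
avg(3); print(avg(1)[0].round(2),manip.get_obs()['force'])
plan((593.4,6.4,39,93.9))
E
```

```text
[595.85   6.52  43.31   2.14   2.3    0.  ] [-0.61896148 -0.34428745 -2.3531457 ]
[0.0, -0.012, 0.022, 0.001, 0.0, 0.0] rows>= 2 j6~-0.06
```

Request:
arm_command([
  [[0,-0.008,0.01,0,0,0,0.5],[0,-0.008,0.02,0,0,0,0.5],[0,-0.008,0.02,0,0,0,0.5]],
])

```text
clock: 42.6
tcp_pos: [593.2, 6.3, 37.6]
eef_rot: [-2.144, -2.296, 0.0]
force: [-0.5, 0.0, -1.0]
width: 53.1
grasp_force: 43.2
```

Request:
arm_command([
  [[0,0,0.005,0,0,0,0.5],[0,0,0.005,0,0,0,0.5]],
])

```text
clock: 42.8
tcp_pos: [593.5, 6.3, 36.5]
eef_rot: [-2.144, -2.296, 0.0]
force: [0.2, -0.9, -1.7]
width: 53.0
grasp_force: 43.2
```

Position is good; lower to contact.

Request:
arm_command([
  [[0,0,0.005,0,0,0,0.5],[0,0,0.005,0,0,0,0.5]],
])

```text
clock: 43.0
tcp_pos: [593.6, 6.2, 36.2]
eef_rot: [2.143, 2.297, -0.0]
force: [-0.3, 0.2, 3.3]
width: 53.5
grasp_force: 43.7
```

Request:
arm_command([
  [[0,0,0.003,0,0,0,0.5],[0,0,0.003,0,0,0,0.5]],
])

```text
clock: 43.2
tcp_pos: [593.6, 6.2, 36.2]
eef_rot: [2.143, 2.297, -0.0]
force: [-1.8, -0.3, 6.6]
width: 53.6
grasp_force: 44.2
```

Request:
arm_command([
  [[0,0,-0.003,0,0,0,-0.6],[0,0,-0.003,0,0,0,-0.6],[0,0,-0.003,0,0,0,-0.6],[0,0,-0.003,0,0,0,-0.6],[0,0,-0.15,0,0,0,-0.6],[0,0,-0.35,0,0,0,-0.6],[0,0,-0.6,0,0,0,-0.6],[0,0,-0.8,0,0,0,-0.6],[0.1,-0.2,-0.9,0,0,0,0],[0.2,-0.45,-0.9,0,0,0,1],[0.2,-0.45,-0.9,0,0,0,1],[0.2,-0.45,-0.9,0,0,0,1]],
])

```text
clock: 44.4
tcp_pos: [499.2, 40.7, 215.2]
eef_rot: [-2.142, -2.297, 0.001]
force: [0.5, 0.0, 0.2]
width: 10.0
grasp_force: 0.0
```

```bash
python3 - <<'E'
from h import *
avg(2); im,d,P=cloud('wrist'); print(manip.get_obs()['tcp_pos'],manip.get_obs()['clock']); print(pot(P,im,86,RING))
plan((460.2,-23.4,60,93.9))
E
```

```text
[503.05315952  39.51821164 215.34956762] 44.55
{'z': 86.0, 'n': 2646, 'mean': array([593.1,   5.9]), 'fit': array([593.3,   5.1]), 'lug': 94.3, 'lr': 35.5, 's2l': 93.8, 'pca': 94.2, 'stripe': 95.3, 'lugpt': array([590.6,  40.5]), 'spt': array([592.1,  18. ])}
[-0.299, -0.237, 0.776, 0.001, 0.0, 0.0] rows>= 5 j6~-0.12
```

Request:
arm_command([
  [[-0.1,-0.1,0.15,0,0,0,1],[-0.2,-0.2,0.3,0,0,0,1],[-0.298,-0.235,0.45,0,0,0,1],[-0.298,-0.235,0.65,0,0,0,1],[-0.298,-0.235,0.774,0,0,0,1],[-0.298,-0.235,0.774,0,0,0,1],[-0.298,-0.235,0.774,0,0,0,1],[-0.298,-0.235,0.774,0,0,0,1],[-0.298,-0.235,0.774,0,0,0,1],[-0.298,-0.235,0.774,0,0,0,1]],
])

```text
clock: 45.55
tcp_pos: [459.1, -22.7, 61.4]
eef_rot: [2.141, 2.295, 0.002]
force: [-0.3, -0.1, -0.3]
width: -0.2
grasp_force: 0.0
```

Request:
arm_command([
  [[-0.002,0.004,0.04,0,0,0,1],[-0.002,0.004,0.07,0,0,0,1],[-0.002,0.004,0.095,0,0,0,1],[-0.002,0.004,0.115,0,0,0,1],[-0.002,0.004,0.128,0,0,0,1],[-0.002,0.004,0.128,0,0,0,1]],
])

```text
clock: 46.15
tcp_pos: [459.2, -23.1, 34.7]
eef_rot: [2.143, 2.296, 0.0]
force: [-0.9, -0.4, 7.9]
width: -0.1
grasp_force: 3.9
```

Request:
arm_command([
  [[0,0,0.003,0,0,0,1],[0,0,0.003,0,0,0,1],[0,0,0.003,0,0,0,1],[0,0,0.003,0,0,0,1],[0,0,0.003,0,0,0,1],[0,0,0.003,0,0,0,1],[0,0,0.003,0,0,0,1],[0,0,0.003,0,0,0,1],[0,0,0.003,0,0,0,1],[0,0,0.003,0,0,0,1],[0,0,0.003,0,0,0,1],[0,0,0.003,0,0,0,1]],
])

```text
clock: 47.35
tcp_pos: [459.2, -23.1, 34.5]
eef_rot: [2.143, 2.296, 0.0]
force: [-1.0, -0.0, 9.5]
width: -0.3
grasp_force: 5.1
```

Request:
arm_command([
  [[0,0,-0.1,0,0,0,1],[0,0,-0.28,0,0,0,1],[0.06,0.1,-0.5,0,0,0,0.5],[0.1,0.34,-0.65,0,0,0,-0.65],[0.1,0.58,-0.65,0,0,0,-0.65],[0.1,0.68,-0.57,0,0,0,-0.65],[0.1,0.68,-0.57,0,0,0,-0.65],[0.1,0.68,-0.57,0,0,0,-0.65],[0.1,0.68,-0.57,0,0,0,-0.65]],
])

```text
clock: 48.25
tcp_pos: [591.3, 6.5, 147.3]
eef_rot: [-2.142, -2.294, 0.003]
force: [-0.2, -0.3, -0.0]
width: 70.3
grasp_force: 0.0
```

```bash
python3 - <<'E'
from h import *
im,d,P=cloud('wrist'); q=pot(P,im,86,RING); print(q and (q['fit'],q['lug']))
print(avg(3)[0].round(2),manip.get_obs()['width'])
plan((593.3,5.5,36,93.9),(593.3,5.5,170,93.9),(567,-137,170,94),(541,-280,170,94))
E
```

```text
(array([593.5,   5. ]), 94.4)
[592.23   6.27 148.18   2.14   2.3   -0.  ] 70.30801429144209
[-0.004, 0.004, 0.562, -0.0, -0.0, 0.0] rows>= 4 j6~-0.06 
[0.0, -0.0, -0.67, -0.0, -0.0, 0.0] rows>= 4 j6~-0.06 
[-0.702, -0.18, -0.0, -0.0, -0.0, -0.0] rows>= 4 j6~-0.31 
[-0.704, -0.179, -0.0, -0.0, -0.0, -0.0] rows>= 4 j6~-0.55
```

Request:
arm_command([
  [[-0.003,0.004,0.2,0,0,0,-0.65],[-0.003,0.004,0.4,0,0,0,-0.65],[-0.003,0.004,0.53,0,0,0,-0.65],[-0.003,0.004,0.56,0,0,0,-0.65],[-0.003,0.004,0.56,0,0,0,-0.65],[-0.003,0.004,0.56,0,0,0,0.5],[-0.003,0.004,0.56,0,0,0,0.5],[-0.003,0.004,0.56,0,0,0,0.5],[-0.003,0.004,0.56,0,0,0,0.5],[-0.003,0.004,0.56,0,0,0,0.5]],
], force=40)

```text
clock: 49.45
tcp_pos: [595.5, 5.6, 37.9]
eef_rot: [2.142, 2.295, 0.003]
force: [-0.2, -1.0, 6.1]
width: 53.2
grasp_force: 42.6
```

Request:
arm_command([
  [[0,0,-0.1,0,0,0,0.5],[0,0,-0.3,0,0,0,0.5],[0,0,-0.5,0,0,0,0.5],[-0.1,-0.03,-0.67,0,0,0,0.5],[-0.3,-0.08,-0.67,0,0,0,0.5],[-0.5,-0.13,-0.67,0,0,0,0.5],[-0.702,-0.18,-0.67,0,0,0,0.5],[-0.702,-0.18,-0.67,0,0,0,0.5],[-0.702,-0.18,-0.67,0,0,0,0.5]],
])

```text
clock: 50.35
tcp_pos: [567.4, -137.5, 170.1]
eef_rot: [-2.146, -2.293, -0.0]
force: [-1.4, 0.5, -1.3]
width: 53.3
grasp_force: 42.6
```

Request:
arm_command([
  [[-0.2,-0.05,0,0,0,0,0.5],[-0.4,-0.1,0,0,0,0,0.5],[-0.6,-0.15,0,0,0,0,0.5],[-0.704,-0.18,0,0,0,0,0.5],[-0.704,-0.18,0,0,0,0,0.5],[-0.704,-0.18,0.1,0,0,0,0.5],[-0.704,-0.18,0.3,0,0,0,0.5],[-0.704,-0.18,0.5,0,0,0,0.5],[-0.704,-0.18,0.64,0,0,0,0.5],[-0.704,-0.18,0.67,0,0,0,0.5],[-0.704,-0.18,0.67,0,0,0,0.5]],
])

```text
clock: 51.45
tcp_pos: [541.6, -277.6, 35.3]
eef_rot: [-2.139, -2.296, -0.0]
force: [0.3, -1.0, -1.6]
width: 53.6
grasp_force: 42.6
```

```bash
python3 - <<'E'
from h import *
avg(3); o=manip.get_obs(); print(o['force'],o['width'],o['tcp_pos'])
E
```

```text
[-0.44539187 -0.4473489  -1.94581701] 53.340167667359644 [ 543.16588075 -279.88768431   37.92163716]
```

Request:
arm_command([
  [[0,0,0.02,0,0,0,0.5],[0,0,0.034,0,0,0,0.5],[0,0,0.034,0,0,0,0.5]],
])

```text
clock: 51.9
tcp_pos: [542.2, -280.2, 30.0]
eef_rot: [2.143, 2.295, 0.0]
force: [1.3, -0.6, -0.2]
width: 53.4
grasp_force: 42.8
```

Request:
arm_command([
  [[0,0,0.005,0,0,0,0.5],[0,0,0.005,0,0,0,0.5]],
])

```text
clock: 52.1
tcp_pos: [542.2, -280.2, 29.9]
eef_rot: [2.143, 2.295, 0.0]
force: [-1.6, 0.6, 5.9]
width: 53.0
grasp_force: 43.5
```

Request:
arm_command([
  [[0,0,-0.003,0,0,0,-0.6],[0,0,-0.003,0,0,0,-0.6],[0,0,-0.003,0,0,0,-0.6],[0,0,-0.003,0,0,0,-0.6],[0,0,-0.1,0,0,0,-0.6],[0,0,-0.3,0,0,0,-0.6],[0,0,-0.5,0,0,0,-0.6],[0,0,-0.75,0,0,0,-0.6],[0.1,0,-0.88,0,0,0,-0.6],[0.2,0,-0.88,0,0,0,-0.6]],
])

```text
clock: 53.1
tcp_pos: [541.5, -241.4, 209.0]
eef_rot: [2.138, 2.288, 0.002]
force: [0.1, -0.4, 1.2]
width: 68.3
grasp_force: 0.0
```

Request:
arm_command([
  [[0.25,0.02,0,0,0,0,-0.65],[0.5,0.04,0,0,0,0,-0.65],[0.75,0.06,0,0,0,0,-0.65],[0.98,0.07,0,0,0,0,-0.65]],
])

```text
clock: 53.5
tcp_pos: [538.0, -40.6, 203.0]
eef_rot: [-2.142, -2.295, 0.001]
force: [0.8, -1.1, 0.2]
width: 70.5
grasp_force: 0.0
```

Request:
arm_command([
  [[0.25,0.02,0,0,0,0,-0.65],[0.5,0.04,0,0,0,0,-0.65],[0.75,0.06,0,0,0,0,-0.65],[0.98,0.07,0,0,0,0,-0.65]],
])

```text
clock: 53.9
tcp_pos: [538.4, 155.7, 203.0]
eef_rot: [-2.142, -2.296, 0.003]
force: [0.2, -0.2, 0.3]
width: 70.2
grasp_force: 0.0
```

```bash
python3 - <<'E'
from h import *
avg(2)
im,d,P=cloud('top')
for n,(h,c) in {4:(92,(542,285)),1:(50,(541,-391)),2:(64,(433,-389)),3:(78,(542,-280))}.items():
  q=pot(P,im,h,c,60); print(n,q and (q['fit'],q['n'],q['lug']))
im,d,P=cloud('wrist'); print(pot(P,im,92,(541,285),60)); print(manip.get_obs()['tcp_pos'])
plan((541,285,180,99.7))
E
```

```text
4 None
1 (array([ 541.7, -393.5]), 126, 96.0)
2 (array([ 433.1, -388.9]), 148, 96.6)
3 (array([ 518.6, -310.5]), 127, 94.1)
{'z': 92.1, 'n': 3731, 'mean': array([542.3, 277.3]), 'fit': array([541.9, 283.9]), 'lug': nan, 'lr': nan, 's2l': nan, 'pca': nan, 'stripe': 103.4, 'lugpt': array([nan, nan]), 'spt': array([540.6, 289. ])}
[538.435868   154.48665198 203.04951029]
[0.65, 0.06, 0.115, -0.001, 0.0, -0.031] rows>= 4 j6~0.32 h.py:40: RuntimeWarning: Mean of empty slice.
  l=A[r>31][:,:2].mean(0); s=A[(r<24)&(g<0.55*np.median(g))][:,:2]
  ret = um.true_divide(
```

Pot 3 was knocked about 38 mm within the out tray, but it still stands upright there. I'm carrying on with pot 4.

Request:
arm_command([
  [[0.65,0.06,0.115,0,0,-0.031,-0.65],[0.65,0.06,0.115,0,0,-0.031,-0.65],[0.65,0.06,0.115,0,0,-0.031,-0.65],[0.65,0.06,0.115,0,0,-0.031,-0.65],[0.65,0.06,0.115,0,0,-0.031,-0.65]],
])

```text
clock: 54.6
tcp_pos: [542.6, 282.4, 180.3]
eef_rot: [-2.029, -2.398, 0.004]
force: [0.6, -0.5, -0.2]
width: 70.7
grasp_force: 0.0
```

```bash
python3 - <<'E'
from h import *
a=avg(4)[0]; im,d,P=cloud('wrist'); print(a.round(2))
q=pot(P,im,92,(542,285),60); print(q)
c=q['fit']; plan((c[0],c[1],38,q['lug']))
E
```

```text
[543.1  281.74 181.12   2.03   2.4   -0.  ]
{'z': 92.1, 'n': 4012, 'mean': array([541.6, 285.5]), 'fit': array([541.9, 284.5]), 'lug': 99.2, 'lr': 35.6, 's2l': 97.6, 'pca': 99.5, 'stripe': 101.9, 'lugpt': array([536.2, 319.6]), 'spt': array([539.2, 297.2])}
[0.014, -0.005, 0.718, 0.0, 0.0, 0.001] rows>= 4 j6~0.32
```

Request:
arm_command([
  [[0.014,-0.004,0.2,0,0,0,-0.65],[0.014,-0.004,0.4,0,0,0,-0.65],[0.014,-0.004,0.6,0,0,0,-0.65],[0.014,-0.004,0.69,0,0,0,-0.65],[0.014,-0.004,0.712,0,0,0,-0.65],[0.014,-0.004,0.712,0,0,0,-0.65],[0.014,-0.004,0.712,0,0,0,0.5],[0.014,-0.004,0.712,0,0,0,0.5],[0.014,-0.004,0.712,0,0,0,0.5],[0.014,-0.004,0.712,0,0,0,0.5],[0.014,-0.004,0.712,0,0,0,0.5],[0.014,-0.004,0.712,0,0,0,0.5]],
], force=40)

```text
clock: 56.05
tcp_pos: [543.1, 286.7, 40.8]
eef_rot: [2.028, 2.397, 0.004]
force: [0.3, -1.2, 6.5]
width: 53.1
grasp_force: 42.9
```

Request:
arm_command([
  [[0,0,-0.1,0,0,0,0.5],[0,0,-0.3,0,0,0,0.5],[0,0,-0.5,0,0,0,0.5],[0,0,-0.67,0,0,0,0.5],[0,0,-0.67,0,0,0,0.5]],
])

```text
clock: 56.55
tcp_pos: [544.8, 287.6, 178.3]
eef_rot: [2.025, 2.394, 0.015]
force: [0.9, 0.7, -2.3]
width: 53.1
grasp_force: 43.0
```

```bash
python3 - <<'E'
from h import *
o=manip.get_obs(); print(o['force'],o['width']); avg(2); inhand(); print(avg(2)[0].round(2))
plan((567,146,165,97),(593.4,6.5,165,93.9))
E
```

```text
[ 0.91376301  0.6714755  -2.33035505] 53.06797680922741
-15 -13.4 21.4 mid 4.0
-10 -14.1 23.6 mid 4.8
10 -13.6 24.0 mid 5.2
15 -13.6 21.1 mid 3.8
lid z -51.5 lug y 0.2 tip x 37.7
[ 5.4004e+02  2.8588e+02  1.7105e+02  2.0300e+00  2.4000e+00 -1.0000e-02]
[-0.712, 0.017, 0.03, -0.001, 0.0, 0.014] rows>= 4 j6~0.13 
[-0.708, 0.046, 0.0, -0.0, 0.0, 0.017] rows>= 4 j6~-0.06
```

Request:
arm_command([
  [[-0.712,0.017,0.03,0,0,0.014,0.5],[-0.712,0.017,0.03,0,0,0.014,0.5],[-0.712,0.017,0.03,0,0,0.014,0.5],[-0.712,0.017,0.03,0,0,0.014,0.5]],
])

```text
clock: 57.2
tcp_pos: [568.9, 141.2, 164.8]
eef_rot: [-2.088, -2.346, 0.006]
force: [0.0, 0.7, -2.6]
width: 53.1
grasp_force: 43.0
```

Request:
arm_command([
  [[-0.708,0.046,0,0,0,0.017,0.5],[-0.708,0.046,0,0,0,0.017,0.5],[-0.708,0.046,0,0,0,0.017,0.5],[-0.708,0.046,0,0,0,0.017,0.5],[-0.708,0.046,0,0,0,0.017,0.5],[-0.708,0.046,0.2,0,0,0.017,0.5],[-0.708,0.046,0.4,0,0,0.017,0.5],[-0.708,0.046,0.56,0,0,0.017,0.5],[-0.708,0.046,0.575,0,0,0.017,0.5],[-0.708,0.046,0.575,0,0,0.017,0.5],[-0.708,0.046,0.575,0,0,0.017,0.5]],
])

```text
clock: 58.3
tcp_pos: [595.4, 7.9, 52.9]
eef_rot: [2.142, 2.297, 0.001]
force: [-0.4, 0.4, -2.1]
width: 53.3
grasp_force: 43.7
```

```bash
python3 - <<'E'
from h import *
avg(3); print(avg(1)[0].round(2),manip.get_obs()['force'])
plan((593.4,6.8,49,93.9))
E
```

```text
[595.68   7.12  53.29   2.14   2.3    0.  ] [-0.28522452  0.48325494 -2.51239802]
[-0.001, -0.012, 0.021, 0.001, 0.0, 0.0] rows>= 2 j6~-0.06
```

Request:
arm_command([
  [[0,-0.008,0.01,0,0,0,0.5],[0,-0.008,0.02,0,0,0,0.5],[0,-0.008,0.02,0,0,0,0.5]],
])

```text
clock: 58.8
tcp_pos: [593.1, 6.9, 47.9]
eef_rot: [-2.144, -2.296, 0.0]
force: [-0.7, -0.6, -1.2]
width: 53.1
grasp_force: 43.7
```

Request:
arm_command([
  [[0,0,0.005,0,0,0,0.5],[0,0,0.005,0,0,0,0.5]],
])

```text
clock: 59.0
tcp_pos: [593.2, 6.8, 47.8]
eef_rot: [-2.143, -2.296, 0.001]
force: [-1.4, -0.2, 4.4]
width: 53.7
grasp_force: 44.2
```

Request:
arm_command([
  [[0,0,0.004,0,0,0,0.5],[0,0,0.004,0,0,0,0.5]],
])

```text
clock: 59.2
tcp_pos: [593.2, 6.7, 47.7]
eef_rot: [-2.143, -2.297, 0.001]
force: [-2.6, 0.1, 8.7]
width: 53.2
grasp_force: 44.6
```

Request:
arm_command([
  [[0,0,-0.004,0,0,0,-0.6],[0,0,-0.004,0,0,0,-0.6],[0,0,-0.004,0,0,0,-0.6],[0,0,-0.004,0,0,0,-0.6],[0,0,-0.15,0,0,0,-0.6],[0,0,-0.35,0,0,0,-0.6],[0,0,-0.6,0,0,0,-0.6],[0,0,-0.8,0,0,0,-0.6],[0.1,-0.2,-0.85,0,0,0,0],[0.2,-0.45,-0.85,0,0,0,1],[0.2,-0.45,-0.85,0,0,0,1],[0.2,-0.45,-0.85,0,0,0,1]],
])

```text
clock: 60.4
tcp_pos: [499.1, 41.3, 216.2]
eef_rot: [-2.142, -2.297, 0.001]
force: [0.3, -0.5, 0.3]
width: 9.9
grasp_force: 0.0
```

```bash
python3 - <<'E'
from h import *
avg(2); im,d,P=cloud('wrist'); print(manip.get_obs()['tcp_pos'],manip.get_obs()['clock']); print(pot(P,im,100,RING))
plan((460.2,-23.4,60,93.9))
E
```

```text
[502.97516663  40.10844254 216.39070835] 60.55
{'z': 100.0, 'n': 2854, 'mean': array([592.9,   5.6]), 'fit': array([593.1,   4.9]), 'lug': 93.9, 'lr': 35.5, 's2l': 93.4, 'pca': 93.5, 'stripe': 94.8, 'lugpt': array([590.7,  40.3]), 'spt': array([592. ,  17.9])}
[-0.302, -0.237, 0.782, 0.001, 0.0, 0.0] rows>= 5 j6~-0.12
```

Request:
arm_command([
  [[-0.1,-0.1,0.15,0,0,0,1],[-0.2,-0.2,0.3,0,0,0,1],[-0.302,-0.235,0.45,0,0,0,1],[-0.302,-0.235,0.65,0,0,0,1],[-0.302,-0.235,0.78,0,0,0,1],[-0.302,-0.235,0.78,0,0,0,1],[-0.302,-0.235,0.78,0,0,0,1],[-0.302,-0.235,0.78,0,0,0,1],[-0.302,-0.235,0.78,0,0,0,1],[-0.302,-0.235,0.78,0,0,0,1]],
])

```text
clock: 61.55
tcp_pos: [459.0, -22.9, 61.3]
eef_rot: [2.141, 2.295, 0.002]
force: [0.4, -0.1, -0.5]
width: 0.2
grasp_force: 0.0
```

Request:
arm_command([
  [[-0.002,0.004,0.04,0,0,0,1],[-0.002,0.004,0.07,0,0,0,1],[-0.002,0.004,0.095,0,0,0,1],[-0.002,0.004,0.115,0,0,0,1],[-0.002,0.004,0.128,0,0,0,1],[-0.002,0.004,0.128,0,0,0,1]],
])

```text
clock: 62.15
tcp_pos: [459.2, -23.3, 34.6]
eef_rot: [2.143, 2.296, 0.0]
force: [-0.2, -1.2, 9.0]
width: 0.3
grasp_force: 4.3
```

Request:
arm_command([
  [[0,0,0.002,0,0,0,1],[0,0,0.002,0,0,0,1],[0,0,0.002,0,0,0,1],[0,0,0.002,0,0,0,1],[0,0,0.002,0,0,0,1],[0,0,0.002,0,0,0,1],[0,0,0.002,0,0,0,1],[0,0,0.002,0,0,0,1],[0,0,0.002,0,0,0,1],[0,0,0.002,0,0,0,1],[0,0,0.002,0,0,0,1],[0,0,0.002,0,0,0,1]],
])

```text
clock: 63.35
tcp_pos: [459.1, -23.3, 34.5]
eef_rot: [2.143, 2.296, 0.001]
force: [-1.7, -0.7, 11.0]
width: 0.2
grasp_force: 5.0
```

Request:
arm_command([
  [[0,0,-0.1,0,0,0,1],[0,0,-0.28,0,0,0,1],[0.03,0.05,-0.5,0,0,0,0.5],[0.1,0.25,-0.68,0,0,0,-0.65],[0.1,0.5,-0.68,0,0,0,-0.65],[0.1,0.68,-0.66,0,0,0,-0.65],[0.1,0.68,-0.66,0,0,0,-0.65],[0.1,0.68,-0.66,0,0,0,-0.65],[0.1,0.68,-0.66,0,0,0,-0.65]],
])

```text
clock: 64.25
tcp_pos: [591.1, 6.4, 164.9]
eef_rot: [-2.141, -2.294, 0.004]
force: [-1.7, 0.2, 0.3]
width: 70.1
grasp_force: 0.0
```

```bash
python3 - <<'E'
from h import *
im,d,P=cloud('wrist'); q=pot(P,im,100,RING); print(q and (q['fit'],q['lug']))
print(avg(3)[0].round(2),manip.get_obs()['width'])
plan((593.1,5.5,46,93.9),(593.1,5.5,190,93.9),(508,-137,190,94),(424,-278,190,94))
E
```

```text
(array([593.3,   4.8]), 93.4)
[591.75   6.14 165.73   2.14   2.29  -0.  ] 70.35594147455133
[-0.003, 0.006, 0.6, -0.0, -0.0, 0.0] rows>= 4 j6~-0.06 
[-0.0, -0.001, -0.72, -0.0, -0.0, 0.0] rows>= 4 j6~-0.06 
[-0.682, -0.474, 0.0, -0.0, -0.0, -0.0] rows>= 5 j6~-0.33 
[-0.674, -0.467, 0.001, -0.0, -0.0, -0.0] rows>= 5 j6~-0.65
```

Request:
arm_command([
  [[-0.003,0.005,0.2,0,0,0,-0.65],[-0.003,0.005,0.4,0,0,0,-0.65],[-0.003,0.005,0.57,0,0,0,-0.65],[-0.003,0.005,0.595,0,0,0,-0.65],[-0.003,0.005,0.595,0,0,0,-0.65],[-0.003,0.005,0.595,0,0,0,0.5],[-0.003,0.005,0.595,0,0,0,0.5],[-0.003,0.005,0.595,0,0,0,0.5],[-0.003,0.005,0.595,0,0,0,0.5],[-0.003,0.005,0.595,0,0,0,0.5]],
], force=40)

```text
clock: 65.45
tcp_pos: [595.7, 5.4, 49.2]
eef_rot: [2.141, 2.294, 0.003]
force: [-0.1, -0.7, 7.5]
width: 53.2
grasp_force: 42.9
```

Request:
arm_command([
  [[0,0,-0.1,0,0,0,0.5],[0,0,-0.3,0,0,0,0.5],[0,0,-0.5,0,0,0,0.5],[0,0,-0.7,0,0,0,0.5],[-0.2,-0.14,-0.72,0,0,0,0.5],[-0.4,-0.28,-0.72,0,0,0,0.5],[-0.6,-0.42,-0.72,0,0,0,0.5],[-0.682,-0.474,-0.72,0,0,0,0.5],[-0.682,-0.474,-0.72,0,0,0,0.5]],
])

```text
clock: 66.35
tcp_pos: [507.5, -139.2, 191.4]
eef_rot: [2.148, 2.292, -0.001]
force: [0.2, 1.0, -1.8]
width: 53.1
grasp_force: 43.3
```

Request:
arm_command([
  [[-0.2,-0.14,0,0,0,0,0.5],[-0.4,-0.28,0,0,0,0,0.5],[-0.6,-0.42,0,0,0,0,0.5],[-0.674,-0.467,0,0,0,0,0.5],[-0.674,-0.467,0,0,0,0,0.5],[-0.674,-0.467,0,0,0,0,0.5]],
])

```text
clock: 66.95
tcp_pos: [425.5, -277.2, 191.1]
eef_rot: [-2.144, -2.296, -0.001]
force: [0.2, -0.3, -3.0]
width: 53.1
grasp_force: 43.5
```

```bash
python3 - <<'E'
from h import *
avg(2); o=manip.get_obs(); print(o['force'],o['width'],o['tcp_pos'])
im,d,P=cloud('wrist')
for n,(h,c) in {1:(50,(541,-391)),2:(64,(433,-389)),3:(78,(519,-310))}.items():
  q=pot(P,im,h,c,45); print(n,q and (q['mean'],q['fit'],q['n']))
plan((424,-278,47,94))
E
```

```text
[ 0.40515555 -0.10967634 -2.35315212] 53.428701077781675 [ 425.77966396 -276.41840074  191.0560778 ]
1 (array([ 551.1, -382.2]), array([ 550.3, -382.4]), 814)
2 None
3 (array([ 517.6, -309.3]), array([ 517.9, -310.2]), 2937)
[-0.008, -0.01, 0.72, 0.0, -0.0, 0.0] rows>= 4 j6~-0.65
```

Request:
arm_command([
  [[-0.006,-0.01,0.2,0,0,0,0.5],[-0.006,-0.01,0.4,0,0,0,0.5],[-0.006,-0.01,0.6,0,0,0,0.5],[-0.006,-0.01,0.7,0,0,0,0.5],[-0.006,-0.01,0.72,0,0,0,0.5],[-0.006,-0.01,0.72,0,0,0,0.5],[-0.006,-0.01,0.72,0,0,0,0.5],[-0.006,-0.01,0.72,0,0,0,0.5]],
])

```text
clock: 67.9
tcp_pos: [424.3, -279.8, 48.6]
eef_rot: [2.141, 2.295, -0.0]
force: [0.1, 0.3, -1.9]
width: 53.1
grasp_force: 43.4
```

Request:
arm_command([
  [[0,0,0.015,0,0,0,0.5],[0,0,0.025,0,0,0,0.5],[0,0,0.025,0,0,0,0.5]],
])

```text
clock: 68.2
tcp_pos: [423.2, -279.3, 42.2]
eef_rot: [2.144, 2.296, -0.0]
force: [-0.0, 0.1, -2.8]
width: 53.2
grasp_force: 43.4
```

Request:
arm_command([
  [[0,0,0.003,0,0,0,0.5],[0,0,0.003,0,0,0,0.5]],
])

```text
clock: 68.4
tcp_pos: [423.2, -279.3, 41.5]
eef_rot: [-2.144, -2.296, -0.0]
force: [-0.2, -0.2, -1.5]
width: 53.1
grasp_force: 43.4
```

Request:
arm_command([
  [[0,0,0.006,0,0,0,0.5],[0,0,0.006,0,0,0,0.5]],
])

```text
clock: 68.6
tcp_pos: [423.3, -279.3, 41.2]
eef_rot: [2.143, 2.296, -0.0]
force: [-1.2, 1.7, 6.2]
width: 53.0
grasp_force: 44.2
```

Request:
arm_command([
  [[0,0,0.004,0,0,0,0.5],[0,0,0.004,0,0,0,0.5]],
])

```text
clock: 68.8
tcp_pos: [423.3, -279.3, 41.1]
eef_rot: [2.143, 2.296, -0.0]
force: [-2.1, 1.8, 11.7]
width: 53.3
grasp_force: 44.8
```

Release, rise, and move aside to look.

Request:
arm_command([
  [[0,0,-0.006,0,0,0,-0.55],[0,0,-0.006,0,0,0,-0.55],[0,0,-0.006,0,0,0,-0.55],[0,0,-0.006,0,0,0,-0.55],[0,0,-0.1,0,0,0,-0.55],[0,0,-0.3,0,0,0,-0.55],[0,0,-0.5,0,0,0,-0.55],[0,0,-0.75,0,0,0,-0.55],[0.2,0,-0.9,0,0,0,-0.55],[0.4,0,-0.9,0,0,0,-0.55]],
])

```text
clock: 69.8
tcp_pos: [420.4, -201.4, 223.6]
eef_rot: [2.139, 2.286, 0.001]
force: [1.0, -0.0, -1.0]
width: 66.2
grasp_force: 0.0
```

Request:
arm_command([
  [[0.25,0,0,0,0,0,-0.55],[0.5,0,0,0,0,0,-0.55],[0.75,0,0,0,0,0,-0.55],[0.98,0,0,0,0,0,-0.55],[0.98,0,0,0,0,0,-0.55]],
])

```text
clock: 70.3
tcp_pos: [401.6, 1.2, 219.1]
eef_rot: [-2.132, -2.302, 0.001]
force: [-0.0, -0.9, -0.4]
width: 66.1
grasp_force: 0.0
```

```bash
python3 - <<'E'
from h import *
im,d,P=cloud('top')
for n,(h,c) in {1:(50,(541,-391)),2:(64,(433,-389)),3:(78,(519,-310)),4:(92,(424,-280))}.items():
  q=pot(P,im,h,c,45); print(n,q and (q['z'],q['fit'],q['n'],q['lug']))
x,y,z=P[...,0],P[...,1],P[...,2]; b=(abs(z-47)<6)&(x<485)&(x>430)&(abs(y)<160); print(rect_pts(P,b))
cv2.imwrite('pics/t2.png',cv2.resize(im[120:300,170:490],(800,450),interpolation=2)); print(manip.get_obs()['clock'],manip.get_obs()['force'])
E
```

```text
1 (49.7, array([ 541.7, -393.1]), 140, 96.0)
2 (64.1, array([ 432.4, -389.8]), 143, 94.9)
3 (77.7, array([ 518.6, -310.6]), 139, 96.0)
4 (91.9, array([ 421.9, -280.4]), 137, 91.2)
((465.0113525390625, -24.362579345703125), (41.34061050415039, 239.40206909179688), 3.9563515186309814)
70.35 [-0.32128855  0.1744798   0.58743357]
```

View pics/t2.png

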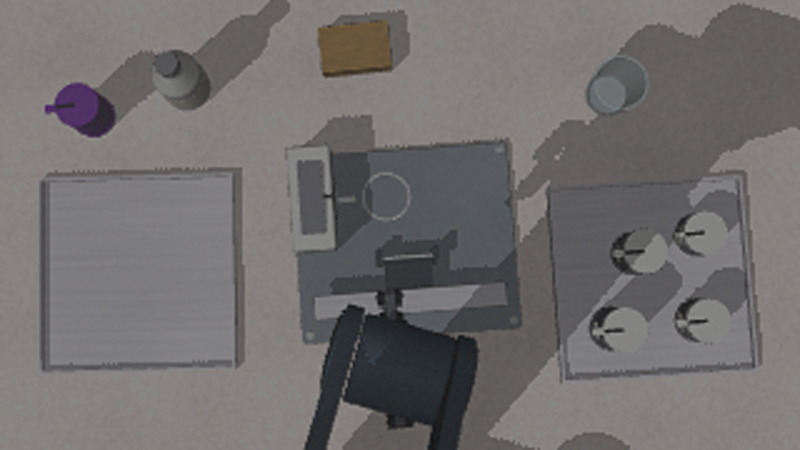

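All four pots stand upright in the out tray, at about (700,232), (704,320), (640,250) and (618,328). The bystanders are unmoved and the robot is clear, so I'm handing in.

```bash
python3 -c "
from rig import manip; print(manip.job_done())"
```

```text
the job is handed in; nothing more can be done
None
```

All four pots were read from shortest to tallest, with square bar presses held for over a second, and now stand upright in the out tray; the job was handed in at about 70 s, but no verdict came back.

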